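# Seat the work pallet on the carving stand

## Robot

A 6-joint arm with a two-finger parallel gripper is mounted at the origin on the work surface. World frame = base frame: x ahead of the robot, y to its left, z up, the work surface at z = 0. Lengths are in m, angles in degrees, forces in N, time in s.
With the tool pointing down it reaches from about 0.375 to 0.9 m from the base axis. Payload 3.1 kg.
Tool frame: the origin (TCP) lies between the finger pads; the fingertips stand bot.tip_extent ahead of it and the grasp point (between the pads) lies 2 mm behind it (bot.tip_extent is the distance from the TCP to the fingertips, in m); z points along the fingers, y is the direction in which the jaws open and shut (so a half turn about z gives the same grasp; the last joint's range is limited). The gripper opens to 87 mm and grips with 3 to 60 N. Pads are 19 mm wide; open, the fingers measure 117 mm over their backs; the gripper's body (75 mm by 190 mm) begins 51 mm behind the grasp point.
Start: joints at [-79.612, 30.224, 82.088, -0, 67.689, -10.227], TCP at [0.22, -0.585, 0.218] pointing down, gripper open.
Joint ranges: [-176.69, 176.69], [-43.24, 126.21], [12.49, 139.97], [-82, 262], [0, 151.66], [-163.58, 163.58]. Speed limits (degrees/s): [159.86, 159.86, 180, 180, 180, 180].

## Interface

Orientations are given as a 3x3 rotation matrix whose columns are the frame's x, y, z axes.
In Python, from rig import bot, imaging, recognise, masks_of, mark_of gives the robot as it stands.
- The arm moves only by the tool send_rows, never from a script. Its argument "plan" is a list that holds one entry, the list of rows, each a list of 5 numbers: the shift along the world's x, y, z normalised to -1 to 1, where 1 is 0.03 m, then the turn about the world's z normalised to -1 to 1, where 1 is 0.1 rad, then the closure, from -1 (fully open) to 1 (shut). A call has 1 to 20 rows; each row shifts and turns the commanded pose from where the row before left it; what a row does not reach is not made up. A row lasts 1/10 s, in which the tool goes at most 50 mm and 8.59 degrees, less where a joint would pass 70% of its speed; a pose out of reach is approached as far as the arm can. A call with a number of a shift or a turn outside -1 to 1 is refused whole. A call with a gripper value outside its range is refused whole. The fingers move at their own pace and stop on an object; the grip force is fixed at half the most. Time passes only in rows, so rows that do not move let the fingers close. It gives the time, the measured TCP pose, the force and the opening at its end, in the units of the state.
- bot.read_state(): the state, without advancing time (a new reading comes with each control period).
- imaging.capture(name): name is "side" or "top" or "wrist"; returns a dict with "img" (400x640x3 uint8, blue, green, red), "mtx" (3x3 intrinsics, pixels), "distortion" ([k1, k2, p1, p2, k3] as OpenCV has them; the pictures are not rectified), "pose" (4x4, takes a point from camera to world coordinates); the wrist camera has in their place "T_tool_cam" (4x4, takes a point from camera to tool coordinates, whose origin is the TCP and whose axes are the flange's). Camera axes: x right, y down, z forward; pixel columns grow to the right and rows downward; lengths in m; the calibration is good to about 2 mm. A picture is of the moment at which its call begins: read the wrist's pose just before it. There is no depth.
- bot.hand_in(): hands the job in, once; it reports no verdict.
Trained networks look in the newest picture that a camera, given by its name, has taken for a name from the list of things; names that differ only in an ending like _2 or _b are one class to them, and where a whole thing is asked for, a point or a joint stands for the part that bears it (a point fixed in the world has none). Each returns a list of dicts, best first, with "conf" (0 to 1); they miss things now and then, are a little off and sometimes report something else, mostly with a low value. They report only what shows in the picture. A call takes as long as a camera call. They do not tell look-alikes from the thing itself.
- recognise(camera, target): "at" ([x, y, z] in m, in world coordinates, good to about 4 mm: the middle of the surface that is visible of it).
- masks_of(camera, target): "region" (400x640 bool, what is visible of it).
- mark_of(camera, target): "at" ([x, y, z] in m, in world coordinates, good to about 4 mm: a listed point, or the origin of a listed thing).
The state is a dict: "time_s": time; "joint_positions": joint angles; "qvel": joint speeds; "tau": joint torques, N m; "position": TCP position; "tcp_rot": TCP orientation; "force": force on the tool from outside, world axes, zero at the start; "moment": the same for the moment, N m; "opening": opening from 0.0 (shut) to 1.0 (fully open).
Only numpy, scipy, OpenCV 4.12 (cv2) and the standard library are available. Lean on these libraries where they do the work, as an engineer would, in place of code of your own. Each camera call takes 0.05 s, during which the arm holds its last target.

## Task

Pick up the aluminium pallet that carries the little limewood blank and set it on the three steel balls of the carving stand, red stripe over red stripe; ease it down until its grooves find the balls and the sprung rollers snap over its side ridges and pull it fully home. Then bear down on the blank with a steady push of about 14 N for a good second to bed it on the balls, never pushing harder than about 20 N at any moment, and let go. Leave the mallet, the gouge and the wax tin where they are.

Things in the scene. Friction and masses are not known exactly. Their poses are not given: they have to be found in the camera images.
- blank_center (a point): Centre of the limewood blank: pale wood block 36 mm (x) x 72 mm (y) x 42 mm tall, upright sides, leaf drawn on top, screwed to the middle of the aluminium pallet; the two are one loose piece of 0.36 to 0.5 kg, balanced under the blank. x points to the pallet's red-striped end, z up. The blank's top is 21 mm above this point, the pallet's top 21 mm and its underside 44 mm below.
- pallet_mark (a point): Middle of the red stripe on the pallet's top, 58 mm along +x from the pallet's middle; it shows which end is which. Pallet: 130 mm (x) x 140 mm (y), 23 mm thick, with a V-shaped ridge standing out 8.5 mm on both y sides, its tip 11.5 mm above the underside. At the start it stands on the bench.
- pallet: The pallet; origin: centre of its underside. Under it are three 90-degree V-grooves, 24 mm wide at the mouth, pointing to the middle, at (x, y) = (44, 0), (-40, 42), (-40, -42) mm. A ball within about 8 mm of its groove's middle line is led in. Turned the wrong way round, the pallet stands on plain pads and cannot go home.
- stand: Carving stand fixed to the bench: green foot 170 x 180 x 12 mm, on its column a grey deck 150 (x) x 236 (y) x 12 mm with a red stripe at its +x end. Origin: centre of the foot's underside, z up. On the deck three polished, slippery steel balls, 20 mm across, at (x, y) = (44, 0), (-40, 42), (-40, -42) mm, centres 14 mm above the deck's top.
- deck_low (a point): Point on the stand's axis 62 mm above the bench: the lowest that the deck's top can be. THE DECK'S HEIGHT IS NOT MEASURED: its top is clamped 0 to 10 mm above this point, different each time. Home, the pallet lies along the stand's axes, its middle on the stand's axis, underside 13 mm above the deck's top: blank_center 119 to 129 mm and blank's top 140 to 150 mm above the bench.
- jaw_left (a joint): Outward travel (m) of the sprung roller jaw at the stand's +y side: brass roller 8 mm across, 46 mm long, spins freely; pressed inwards by 3.6 N plus 0.3 N per mm. 0: fully in (no pallet, or one only resting on the rollers); about 0.004 as it passes the ridge's tip; 0.0015 to 0.002 with the pallet home, when it bears down on the ridge's upper side. All is lower than the pallet's top at home.
- jaw_right (a joint): The same at the -y side. Set on loosely, the pallet rests on both rollers about 9 mm above home; 8 mm above home the balls enter the grooves; 3.5 mm above home the rollers pass the ridge tips (10 to 12 N in all, with the weight); then the springs pull it home and it stops hard. Pushed off level, one side can snap in alone: the pallet then sits tipped and its high side must be pressed.
- mallet: Carver's turned mallet of dark wood standing head down, head 82 mm across, 193 mm tall in all. Origin: centre of its underside. To be left alone.
- gouge: Carving gouge lying on the bench, 257 mm long, 22 mm thick; origin on the underside where handle (to -x, 120 mm) and blade (to +x, 137 mm) meet. To be left alone.
- wax_tin: Flat round tin with a blue lid, 75 mm across, 34 mm tall. Origin: centre of its underside. To be left alone.
Mind the look-alikes: they are no part of the job. Of the things that look like the pallet, the middle-sized one is meant.

How it is judged:
By the outcome, as a careful person would: the job done as asked, in the order asked, and still so for the second after the job is handed in, with the robot touching nothing.
It also fails if it takes over 64 s, if anything falls off the work surface, if the arm or the gripper's body presses on something with over 40 N, if the wrist force passes 120 N, or if a joint passes its speed limit or range.

## Working session

There is one attempt and no reset: what is moved stays moved. The work goes in short steps, Python scripts to look and compute and a tool call to move; the robot and the scene stay as the last step left them, time stands still between calls to the robot, and variables do not carry over. Pictures are saved under pics/ and viewed, and the job is handed in when it is done.

Besides the shell and the picture viewer there is one more tool, called as name(argument=value, ...) on one line, values as JSON. send_rows: Moves the arm, as the interface text tells. Its arguments: {"type":"object","properties":{"plan":{"type":"array"}},"required":["plan"]}

```bash
ls; mkdir -p pics; python3 - <<'E'
from rig import bot, imaging, recognise, masks_of, mark_of
import cv2
s=bot.read_state(); print(s['time_s'],s['position'],s['force'],s['opening'],bot.tip_extent); print(s['tcp_rot'])
for c in ['side','top']:
    d=imaging.capture(c); cv2.imwrite(f'pics/{c}0.png',d['img'])
    for t in ['blank_center','pallet_mark','pallet','stand','deck_low','mallet','gouge','wax_tin']:
        for m in mark_of(c,t): print(c,t,[round(float(v),4) for v in m['at']],round(m['conf'],2))
print(bot.read_state()['time_s'])
E
```

```text
pics
0.0 [ 0.21992819 -0.58421584  0.21736574] [ 0.2457436  -0.28091541  0.16839977] 0.9983615506074808 0.017
[[ 9.35960241e-01  3.52105408e-01 -4.56463913e-04]
 [ 3.52105543e-01 -9.35957786e-01  2.17028744e-03]
 [ 3.36938992e-04 -2.19202623e-03 -9.99997541e-01]]
side blank_center [0.4905, 0.1623, 0.0432] 0.91
side blank_center [0.4709, 0.3698, 0.0327] 0.9
side blank_center [0.195, 0.2843, 0.0648] 0.6
side pallet_mark [0.2418, 0.3537, 0.0344] 0.91
side pallet_mark [0.4829, 0.4053, 0.0146] 0.61
side pallet [0.4868, 0.1606, -0.0013] 0.88
side pallet [0.1933, 0.2857, 0.0015] 0.7
side pallet [0.4686, 0.3637, -0.003] 0.69
side pallet [0.3772, -0.0054, -0.006] 0.27
side stand [0.5412, -0.1621, -0.0025] 0.56
side deck_low [0.5336, -0.1617, 0.0637] 0.85
side mallet [0.771, 0.0055, 0.0025] 0.78
side gouge [0.7368, 0.2344, -0.0013] 0.96
side wax_tin [0.3725, -0.0002, -0.0033] 0.91
top blank_center [0.1993, 0.2864, 0.059] 0.86
top blank_center [0.4738, 0.3613, 0.0306] 0.84
top blank_center [0.4888, 0.1574, 0.0449] 0.6
top pallet_mark [0.2391, 0.3489, 0.0287] 0.88
top pallet_mark [0.542, 0.1765, 0.019] 0.55
top pallet_mark [0.5329, -0.1605, 0.0017] 0.35
top pallet [0.4703, 0.3665, 0.0005] 0.9
top pallet [0.2001, 0.2833, -0.0043] 0.68
top pallet [0.4892, 0.1625, -0.001] 0.63
top stand [0.5336, -0.1618, 0.0007] 0.68
top deck_low [0.5336, -0.1622, 0.0656] 0.58
top mallet [0.7706, 0.0084, -0.0017] 0.7
top gouge [0.7388, 0.2309, 0.0018] 0.69
top gouge [0.3786, -0.004, 0.0059] 0.37
top wax_tin [0.3793, -0.0037, 0.0042] 0.79
0.9
```

View pics/side0.png

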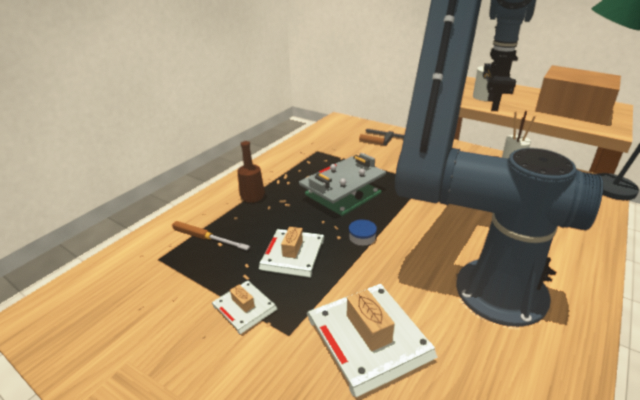

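View pics/top0.png

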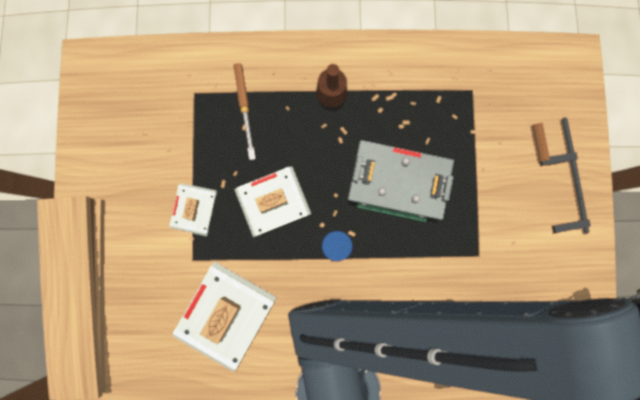

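Three pallets show in the top picture: a small one at (192,209), a middle-sized one at (272,200) and a large one at (223,316). The middle one at about (0.489, 0.160) fits the description. I'll confirm it with a crop and by its size.

```bash
cat > h.py <<'E'
import numpy as np, cv2
def proj(d,P,pose=None):
    T=np.linalg.inv(d['pose'] if pose is None else pose)
    r,_=cv2.Rodrigues(T[:3,:3]); p,_=cv2.projectPoints(np.array(P,float).reshape(-1,3),r,T[:3,3],np.array(d['mtx'],float),np.array(d['distortion'],float)); return p[:,0]
def back(d,uv,z,pose=None):
    T=np.array(d['pose'] if pose is None else pose)
    n=cv2.undistortPoints(np.array(uv,float).reshape(-1,1,2),np.array(d['mtx'],float),np.array(d['distortion'],float))[:,0]
    r=np.c_[n,np.ones(len(n))]@T[:3,:3].T; o=T[:3,3]
    return o+r*((z-o[2])/r[:,2])[:,None]
E
python3 - <<'E'
from rig import imaging
import cv2
d=imaging.capture('top'); i=d['img']
a=cv2.resize(i[155:250,225:325],(800,760),interpolation=cv2.INTER_CUBIC)[:600]
a=cv2.resize(i[160:245,225:320],None,fx=7,fy=7,interpolation=cv2.INTER_CUBIC); cv2.imwrite('pics/tp.png',a)
a=cv2.resize(i[130:228,338:463],None,fx=6,fy=6,interpolation=cv2.INTER_CUBIC); cv2.imwrite('pics/ts.png',a)
E
```

```text
(no output)
```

View pics/tp.png

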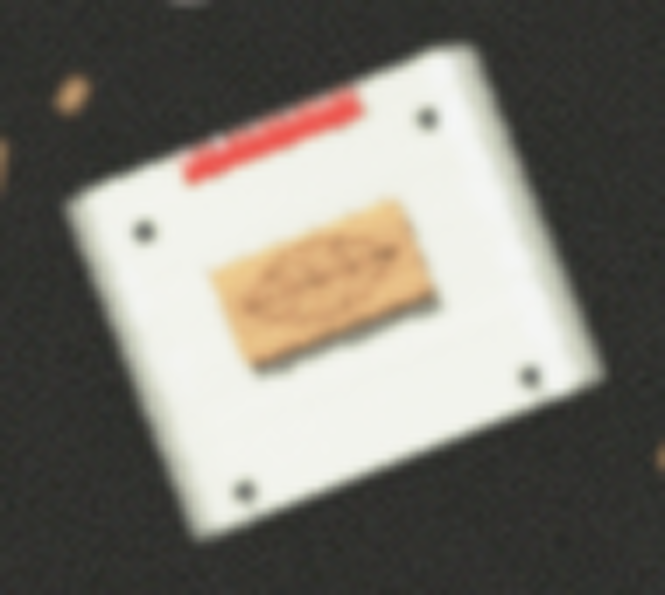

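View pics/ts.png

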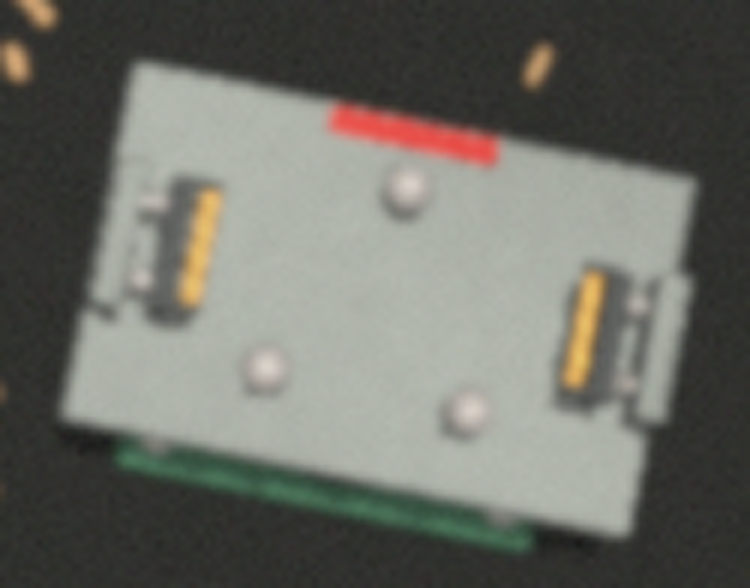

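```bash
python3 - <<'E'
from rig import imaging
import numpy as np,cv2
from h import *
from scipy.optimize import least_squares as LS
d=imaging.capture('top'); s=imaging.capture('side')
cv2.imwrite('pics/ss.png',cv2.resize(s['img'][145:220,292:392],None,fx=7.5,fy=7.5,interpolation=cv2.INTER_CUBIC))
cv2.imwrite('pics/sp.png',cv2.resize(s['img'][220:280,255:330],None,fx=9,fy=9,interpolation=cv2.INTER_CUBIC))
print(d['pose'][:3,3],s['pose'][:3,3])
def px(p,f,o): return (np.array(p,float)+.5)/f-.5+np.array(o)
bl=px([(212,272),(400,200),(438,293),(258,362)],7,(225,160))
mod=np.array([(18,36,.086),(18,-36,.086),(-18,-36,.086),(-18,36,.086)]); mod[:,:2]/=1000
st=px([(275,137)],7,(225,160)); pal=px([(66,205),(475,45),(605,377),(200,540)],7,(225,160))
W=back(d,bl,.086); print(W, W.mean(0)); print('stripe',back(d,st,.023)); Wp=back(d,pal,.0115); print('pal',Wp,Wp.mean(0),np.linalg.norm(np.diff(Wp,axis=0),axis=1))
def tf(q,m):
    c,n=np.cos(q[2]),np.sin(q[2]); return np.c_[q[0]+c*m[:,0]-n*m[:,1],q[1]+n*m[:,0]+c*m[:,1],m[:,2]]
M=np.r_[mod,[[.058,0,.023]]]; U=np.r_[bl,st]
r=LS(lambda q:(proj(d,tf(q,M))-U).ravel(),[.49,.16,.3]); print('pallet',r.x[:2],np.degrees(r.x[2]),r.fun.round(2))
dk=px([(135,62),(697,180),(632,537),(62,418),(405,190),(265,368),(465,412)],6,(338,130))
def ms(z): return np.array([(.075,.118,z),(.075,-.118,z),(-.075,-.118,z),(-.075,.118,z),(.044,0,z+.014),(-.04,.042,z+.014),(-.04,-.042,z+.014)])
r=LS(lambda q:(proj(d,tf(q,ms(q[3])))-dk).ravel(),[.53,-.16,-.2,.067]); print('stand',r.x[:2],np.degrees(r.x[2]),r.x[3],r.fun.round(2))
for z in(.062,.067,.072):
    r=LS(lambda q:(proj(d,tf(q,ms(z)))-dk).ravel(),[.53,-.16,-.2]); print('stand',z,r.x[:2],np.degrees(r.x[2]),r.cost)
E
```

```text
[0.39169889 0.03428661 1.30239704] [-0.03570283  0.77311712  0.70015212]
[[0.48993735 0.19590113 0.086     ]
 [0.51385905 0.131219   0.086     ]
 [0.48174474 0.1184155  0.086     ]
 [0.45887926 0.18020916 0.086     ]] [0.4861051 0.1564362 0.086    ]
stripe [[0.54364965 0.18133498 0.023     ]]
pal [[0.52114655 0.25924493 0.0115    ]
 [0.57782014 0.10943639 0.0115    ]
 [0.45599902 0.06330474 0.0115    ]
 [0.39876147 0.21054001 0.0115    ]] [0.48843179 0.16063152 0.0115    ] [0.1601702  0.13026325 0.1579695 ]
pallet [0.48678492 0.15705058] 21.802290933601483 [-0.52 -0.07  0.37 -1.25  0.61 -0.72 -1.49  0.93  1.08  1.17]
stand [ 0.53380859 -0.15906131] -12.527161822604473 0.06836482333370514 [-0.11 -0.15 -0.33 -0.02 -0.61  0.01 -0.16  0.12  0.37 -0.28  0.09  0.26
  0.74  0.04]
stand 0.062 [ 0.53451    -0.16004854] -12.528377536343298 0.8865620318844627
stand 0.067 [ 0.53395898 -0.159273  ] -12.527423471467653 0.7074876975917423
stand 0.072 [ 0.53340802 -0.15849749] -12.526462282359564 0.7610318379252334
```

View pics/ss.png

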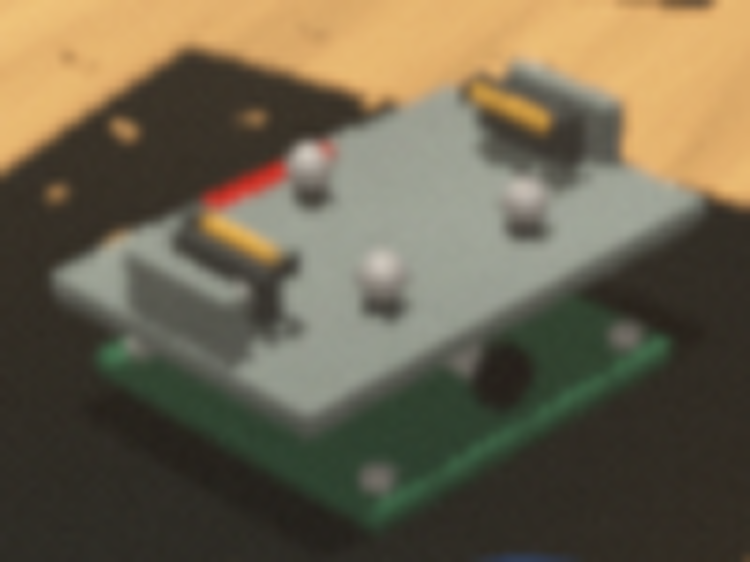

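View pics/sp.png

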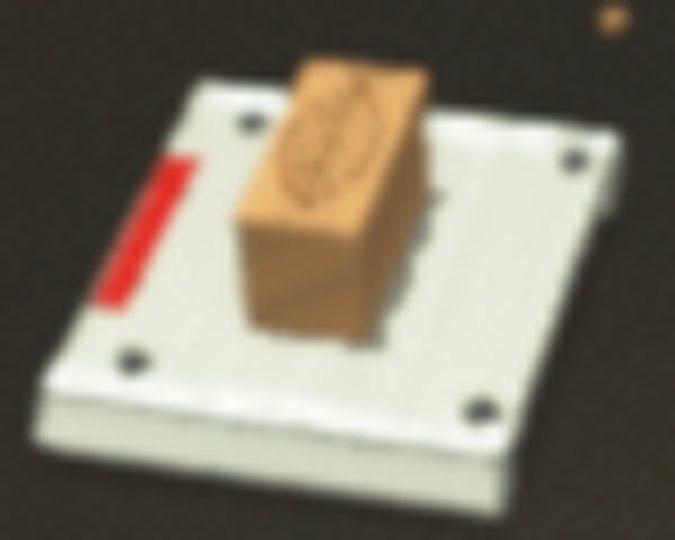

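Correction to my fit: the blank's top is at 65 mm, not 86 mm. The overall size of 130 x 158 mm matches the described pallet, so the middle one is confirmed. I'll refit and include the side view.

```bash
python3 - <<'E'
from rig import imaging
import numpy as np,cv2
from h import *
from scipy.optimize import least_squares as LS
d=imaging.capture('top'); s=imaging.capture('side')
def px(p,f,o): return (np.array(p,float)+.5)/f-.5+np.array(o)
def tf(q,m):
    c,n=np.cos(q[2]),np.sin(q[2]); return np.c_[q[0]+c*m[:,0]-n*m[:,1],q[1]+n*m[:,0]+c*m[:,1],m[:,2]]
Mt=np.array([(18,36,65),(18,-36,65),(-18,-36,65),(-18,36,65),(58,0,23),(65,78.5,11.5),(65,-78.5,11.5),(-65,-78.5,11.5),(-65,78.5,11.5)])/1000
Ut=px([(212,272),(400,200),(438,293),(258,362),(275,137),(66,205),(475,45),(605,377),(200,540)],7,(225,160))
Ms=np.array([(18,36,65),(18,-36,65),(-18,-36,65),(-18,36,65),(58,0,23)])/1000
Us=px([(238,220),(308,60),(428,70),(358,232),(146,233)],9,(255,220))
r=LS(lambda q:(proj(d,tf(q,Mt))-Ut).ravel(),[.49,.16,.3]); print('top',r.x[:2],np.degrees(r.x[2]),r.fun.round(2))
r=LS(lambda q:(proj(s,tf(q,Ms))-Us).ravel(),[.49,.16,.3]); print('side',r.x[:2],np.degrees(r.x[2]),r.fun.round(2))
dk=px([(135,62),(697,180),(632,537),(62,418),(405,190),(265,368),(465,412)],6,(338,130))
ds=px([(52,280),(703,203),(312,420),(310,165),(382,272),(524,202)],7.5,(292,145))
def ms(z): return np.array([(.075,.118,z),(.075,-.118,z),(-.075,-.118,z),(-.075,.118,z),(.044,0,z+.014),(-.04,.042,z+.014),(-.04,-.042,z+.014)])
ix=[0,2,3,4,5,6]
# side only: (52,280)= +x+y corner, (703,203)= -x-y, (312,420)=-x+y
r=LS(lambda q:(proj(s,tf(q,ms(q[3])[ix]))-ds).ravel(),[.53,-.16,-.2,.067]); print('side stand',r.x[:2],np.degrees(r.x[2]),r.x[3],r.fun.round(2))
r=LS(lambda q:np.r_[(proj(s,tf(q,ms(q[3])[ix]))-ds).ravel(),(proj(d,tf(q,ms(q[3])))-dk).ravel()],[.53,-.16,-.2,.067]); print('both stand',r.x[:2],np.degrees(r.x[2]),r.x[3],r.fun.round(2))
E
```

```text
top [0.48822435 0.15963686] 21.105139353031134 [-0.41 -0.17  0.14 -0.82  0.12 -0.45 -1.64  0.66  0.32  0.51  1.15  0.2
 -0.14  0.27  0.12  0.06  0.42 -0.22]
side [0.48817643 0.16059052] 22.08204974669142 [-0.44 -0.38 -0.2  -0.07 -0.11  0.33  0.38  0.02  0.37  0.13]
side stand [ 0.53736584 -0.16473547] -12.207581393655122 0.0621840879517533 [-0.03 -0.56  0.17 -0.81 -0.14 -0.39 -0.17  0.74  0.18  0.84 -0.    0.18]
both stand [ 0.53406661 -0.15947206] -12.442666123731485 0.06586808220445091 [-0.29 -0.64  0.49 -0.77 -0.37 -0.29 -0.16  0.65  0.13  0.86  0.13  0.18
 -0.08  0.   -0.46 -0.05 -0.63 -0.12 -0.01  0.17  0.35 -0.24  0.15  0.28
  0.74 -0.  ]
```

send_rows(plan=[[[0.35,1,0,0,-1],[0.35,1,0,0,-1],[0.35,1,0,0,-1],[0.35,1,0,0,-1],[0.35,1,0,0,-1],[0.35,1,0,0,-1],[0.35,1,0,0,-1],[0.35,1,0,0,-1],[0.35,1,0,0,-1],[0.35,1,0,0,-1],[0.35,1,0,0,-1],[0.35,1,0,0,-1],[0.35,1,0,0,-1],[0.35,1,0,0,-1],[0.35,1,0,0,-1],[0.35,1,0,0,-1],[0.35,1,0,0,-1],[0.35,1,0,0,-1],[0.35,1,0,0,-1],[0.35,1,0,0,-1]]])

```text
time_s: 3.15
position: [0.4306, 0.0163, 0.2186]
tcp_rot: [[0.936, 0.352, 0.001], [0.352, -0.936, -0.0], [0.001, 0.001, -1.0]]
force: [0.9, -0.8, 0.1]
opening: 0.997
```

send_rows(plan=[[[0.38,0.96,0,0.03,-1],[0.38,0.96,0,0.03,-1],[0.38,0.96,0,0.03,-1],[0.38,0.96,0,0.03,-1],[0.38,0.96,0,0,-1],[0,0,0,0,-1],[0,0,0,0,-1]]])

```text
time_s: 3.85
position: [0.4869, 0.1594, 0.2182]
tcp_rot: [[0.931, 0.365, -0.0], [0.365, -0.931, -0.0], [-0.001, 0.0, -1.0]]
force: [0.3, -0.2, -0.1]
opening: 0.999
```

```bash
python3 - <<'E'
from rig import bot,imaging
import numpy as np,cv2
from h import *
st=bot.read_state(); d=imaging.capture('wrist'); print(st['position'],st['force'])
T=np.eye(4);T[:3,:3]=st['tcp_rot'];T[:3,3]=st['position']
C=T@d['T_tool_cam']; np.save('C.npy',C); i=d['img'].copy(); cv2.imwrite('pics/w0raw.png',i)
a=np.radians(21.3);R=np.array([[np.cos(a),-np.sin(a)],[np.sin(a),np.cos(a)]])
for z,L in((.065,[(18,36),(18,-36),(-18,-36),(-18,36)]),(.0115,[(65,78.5),(65,-78.5),(-65,-78.5),(-65,78.5)])):
    P=np.c_[np.array(L)/1000@R.T+[.488,.160],np.full(4,z)]
    p=proj(d,P,C); print(p.round(1)); cv2.polylines(i,[p.astype(int)],True,(0,0,255),1)
cv2.imwrite('pics/w0.png',i)
E
```

```text
[0.48685477 0.15937833 0.21823071] [ 0.25609965 -0.16311068 -0.12067661]
[[291.2 164.5]
 [355.4 164.6]
 [354.4 195.4]
 [292.1 195.3]]
[[260.8 119.9]
 [386.  120.1]
 [380.1 217.5]
 [266.3 217.3]]
```

View pics/w0.png

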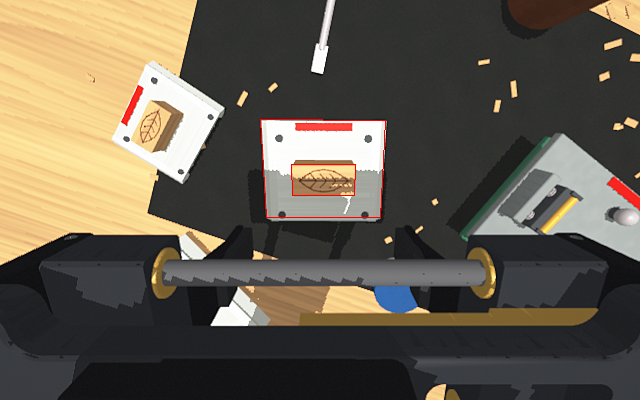

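```bash
python3 - <<'E'
import cv2
i=cv2.imread('pics/w0raw.png'); cv2.imwrite('pics/w0c.png',cv2.resize(i[110:230,250:400],None,fx=5,fy=5,interpolation=cv2.INTER_CUBIC))
E
```

```text
(no output)
```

View pics/w0c.png

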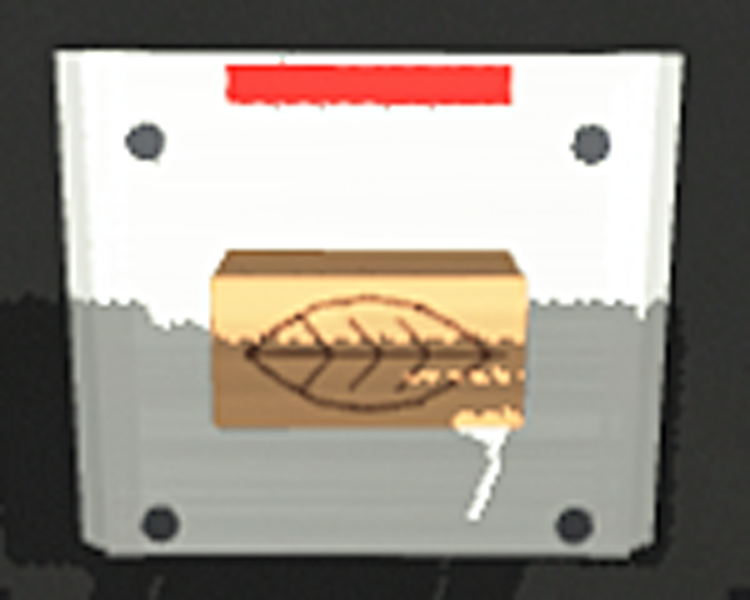

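```bash
python3 - <<'E'
from rig import imaging
import numpy as np
from h import *
from scipy.optimize import least_squares as LS
d=imaging.capture('wrist'); C=np.load('C.npy')
def px(p,f,o): return (np.array(p,float)+.5)/f-.5+np.array(o)
def tf(q,m):
    c,n=np.cos(q[2]),np.sin(q[2]); return np.c_[q[0]+c*m[:,0]-n*m[:,1],q[1]+n*m[:,0]+c*m[:,1],m[:,2]]
M=np.array([(18,36,65),(18,-36,65),(-18,-36,65),(-18,36,65),(58,0,23),(65,78.5,11.5),(65,-78.5,11.5)])/1000
U=px([(212,275),(527,275),(525,428),(213,428),(369,84),(55,52),(685,54)],5,(250,110))
r=LS(lambda q:(proj(d,tf(q,M),C)-U).ravel(),[.49,.16,.3]); print(r.x[:2],np.degrees(r.x[2]),r.fun.round(2))
E
```

```text
[0.4879938  0.15980621] 21.297882477804166 [-0.63 -0.08  0.58  0.05 -0.06  0.3   0.07  0.17  0.14 -0.19  0.37 -0.07
 -0.48 -0.2 ]
```

send_rows(plan=[[[0.03,0.01,-0.9,0,-1],[0,0,-0.9,0,-1],[0,0,-0.9,0,-1],[0,0,-0.9,0,-1],[0,0,-0.7,0,-1],[0,0,-0.7,0,-1],[0,0,-0.7,0,-1],[0,0,0,0,-1],[0,0,0,0,-1]]])

```text
time_s: 4.85
position: [0.4878, 0.1585, 0.0475]
tcp_rot: [[0.932, 0.362, -0.001], [0.362, -0.932, -0.0], [-0.001, -0.0, -1.0]]
force: [0.6, -0.6, -0.6]
opening: 0.999
```

send_rows(plan=[[[0,0.04,0,0,-0.3],[0,0,0,0,0],[0,0,0,0,0.5],[0,0,0,0,1],[0,0,0,0,1],[0,0,0,0,1],[0,0,0,0,1],[0,0,0,0,1],[0,0,0,0,1]]])

```text
time_s: 5.75
position: [0.4887, 0.1605, 0.0484]
tcp_rot: [[0.932, 0.364, 0.002], [0.364, -0.932, -0.0], [0.002, 0.001, -1.0]]
force: [-0.2, -1.3, 6.6]
opening: 0.824
```

send_rows(plan=[[[0,0,0.2,0,1],[0,0,0.4,0,1],[0,0,0.8,0,1],[0,0,0.9,0,1],[0,0,0.9,0,1],[0,0,0.9,0,1],[0,0,0.5,0,1],[0,0,0,0,1],[0,0,0,0,1]]])

```text
time_s: 6.65
position: [0.4871, 0.1605, 0.1852]
tcp_rot: [[0.932, 0.363, -0.001], [0.363, -0.932, -0.0], [-0.001, -0.0, -1.0]]
force: [-0.3, -0.4, -4.1]
opening: 0.824
```

```bash
cat > show.py <<'E'
import sys,cv2
from rig import bot,imaging
c=sys.argv[1]; s=bot.read_state(); print(s['time_s'],s['position'],s['force'],s['moment'],s['opening']); print(s['tcp_rot'].round(4))
d=imaging.capture(c); i=d['img']
if len(sys.argv)>3:
    a,b,w,h=map(int,sys.argv[3:7]); i=cv2.resize(i[b:b+h,a:a+w],None,fx=800//w,fy=800//w,interpolation=cv2.INTER_CUBIC)
cv2.imwrite('pics/'+sys.argv[2],i)
E
python3 show.py side s1.png
```

```text
6.65 [0.48713567 0.16054082 0.1852142 ] [-0.32677091 -0.38628447 -4.07287874] [-0.04920449 -0.00156373 -0.06189161] 0.8236527671169513
[[ 9.316e-01  3.634e-01 -9.000e-04]
 [ 3.634e-01 -9.316e-01 -0.000e+00]
 [-8.000e-04 -3.000e-04 -1.000e+00]]
```

View pics/s1.png

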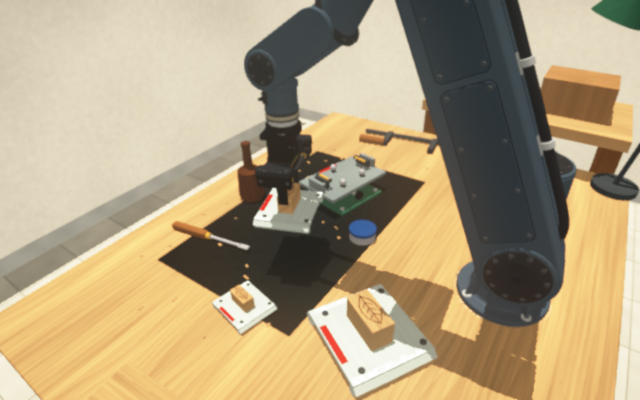

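send_rows(plan=[[[0.13,-0.5,0,-0.3,1],[0.13,-0.89,0,-0.49,1],[0.13,-0.89,0,-0.49,1],[0.13,-0.89,0,-0.49,1],[0.13,-0.89,0,-0.49,1],[0.13,-0.89,0,-0.49,1],[0.13,-0.89,0,-0.49,1],[0.13,-0.89,0,-0.49,1],[0.13,-0.89,0,-0.49,1],[0.13,-0.89,0,-0.49,1],[0.13,-0.89,0,-0.49,1],[0.13,-0.89,0,-0.49,1],[0,-0.39,0,-0.2,1],[0,0,0,0,1],[0,0,0,0,1],[0,0,0,0,1]]])

```text
time_s: 8.3
position: [0.5339, -0.1581, 0.1848]
tcp_rot: [[0.977, -0.214, -0.002], [-0.214, -0.977, 0.002], [-0.002, -0.001, -1.0]]
force: [-0.8, 0.3, -4.4]
opening: 0.826
```

```bash
python3 show.py top t2.png 338 130 125 98;python3 show.py side s2.png 282 115 120 110; python3 - <<'E'
from rig import bot
import numpy as np
p=[bot.read_state() for _ in range(3)]
for s in p: print(s['position'],s['force'])
E
```

```text
8.3 [ 0.53393808 -0.1581273   0.18478787] [-0.76683588  0.26386106 -4.37438182] [ 0.00472404  0.00597408 -0.0113821 ] 0.8256361035391622
[[ 0.9768 -0.214  -0.0019]
 [-0.214  -0.9768  0.0016]
 [-0.0022 -0.0012 -1.    ]]
8.35 [ 0.53418136 -0.1582308   0.1850388 ] [ 0.03924361 -1.00510929 -4.29292919] [0.03237683 0.02076976 0.02765947] 0.8232844704381072
[[ 9.769e-01 -2.138e-01 -1.300e-03]
 [-2.138e-01 -9.769e-01  1.100e-03]
 [-1.500e-03 -8.000e-04 -1.000e+00]]
[ 0.53442686 -0.15844083  0.18522688] [-0.38645786 -0.14474926 -4.87620084]
[ 0.53442686 -0.15844083  0.18522688] [-0.38645786 -0.14474926 -4.87620084]
[ 0.53442686 -0.15844083  0.18522688] [-0.38645786 -0.14474926 -4.87620084]
```

View pics/t2.png

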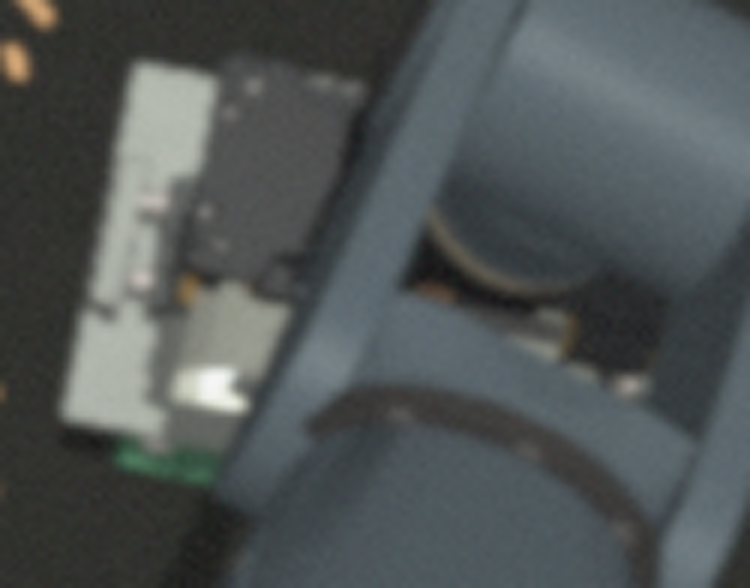

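View pics/s2.png

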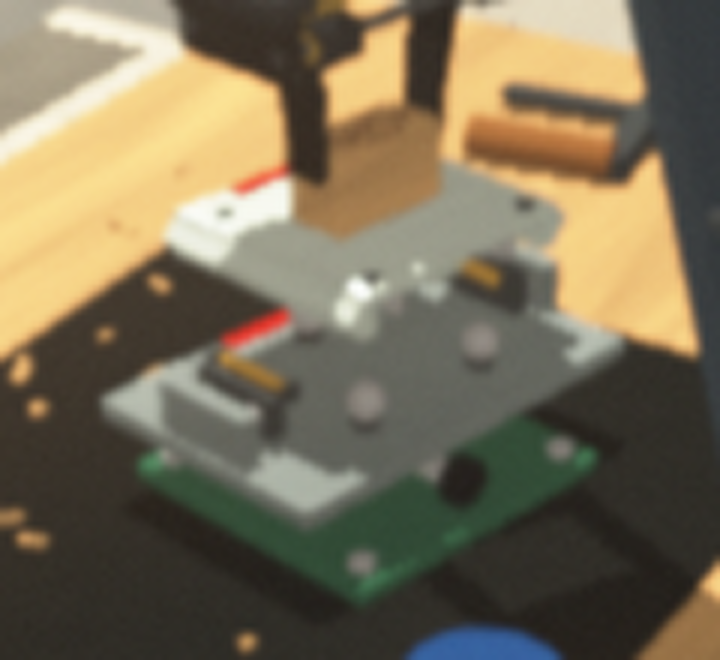

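```bash
python3 show.py wrist w2.png; python3 - <<'E'
from rig import bot,imaging
import numpy as np,cv2
from h import *
st=bot.read_state(); d=imaging.capture('wrist')
T=np.eye(4);T[:3,:3]=st['tcp_rot'];T[:3,3]=st['position'];C=T@d['T_tool_cam'];np.save('C2.npy',C)
i=d['img'].copy()
cv2.imwrite('pics/w2c.png',cv2.resize(i[70:230,210:430],None,fx=3.5,fy=3.5,interpolation=cv2.INTER_CUBIC))
a=np.radians(-12.5);R=np.array([[np.cos(a),-np.sin(a)],[np.sin(a),np.cos(a)]])
for z,w,l,col in((.067,75,118,(0,0,255)),(.012,85,90,(0,255,0))):
    L=np.array([(w,l),(w,-l),(-w,-l),(-w,l)])/1000
    p=proj(d,np.c_[L@R.T+[.534,-.1595],np.full(4,z)],C); print(p.round(1)); cv2.polylines(i,[p.astype(int)],True,col,1)
cv2.imwrite('pics/w2o.png',i)
E
```

```text
8.4 [ 0.53442686 -0.15844083  0.18522688] [-0.38645786 -0.14474926 -4.87620084] [ 0.01656437  0.02758624 -0.02656313] 0.8223095329649185
[[ 9.769e-01 -2.138e-01 -7.000e-04]
 [-2.138e-01 -9.769e-01  7.000e-04]
 [-8.000e-04 -5.000e-04 -1.000e+00]]
[[200.1 112.9]
 [448.1 113.7]
 [431.2 255.9]
 [216.  255.3]]
[[244.1 103.7]
 [404.  104.2]
 [393.3 242.4]
 [253.8 242. ]]
```

View pics/w2o.png

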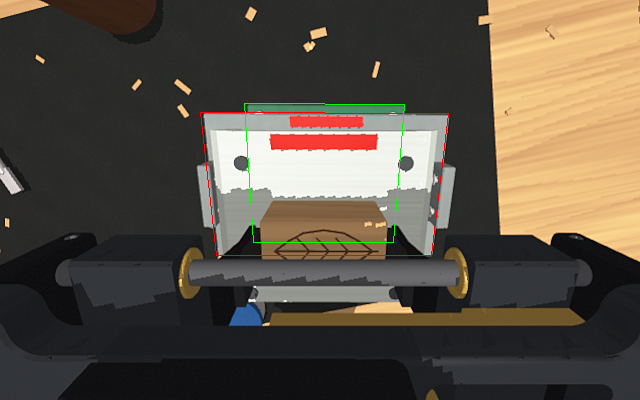

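View pics/w2c.png

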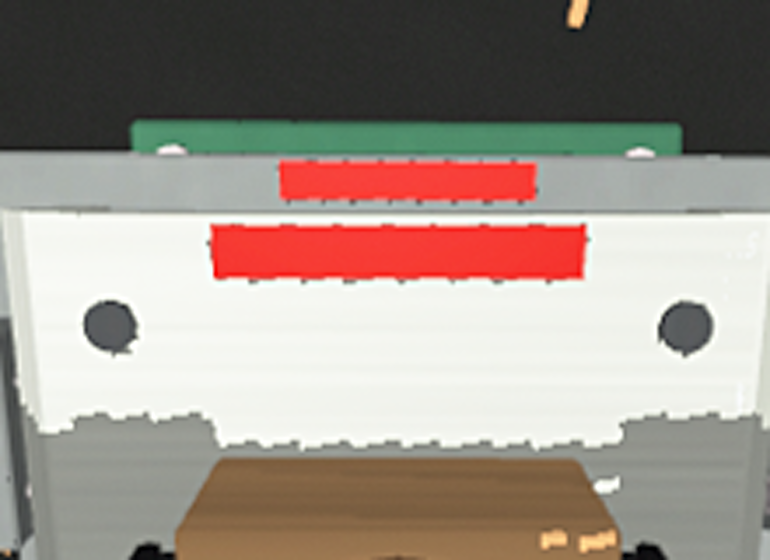

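```bash
python3 - <<'E'
from rig import imaging
import numpy as np,cv2
d=imaging.capture('wrist'); i=d['img']
cv2.imwrite('pics/w3c.png',cv2.resize(i[95:205,190:290],None,fx=5,fy=5,interpolation=cv2.INTER_CUBIC))
cv2.imwrite('pics/w3d.png',cv2.resize(i[95:205,365:465],None,fx=5,fy=5,interpolation=cv2.INTER_CUBIC))
E
```

```text
(no output)
```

View pics/w3c.png

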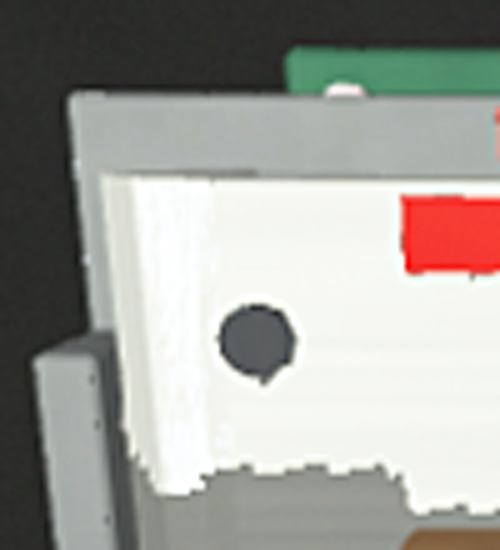

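View pics/w3d.png

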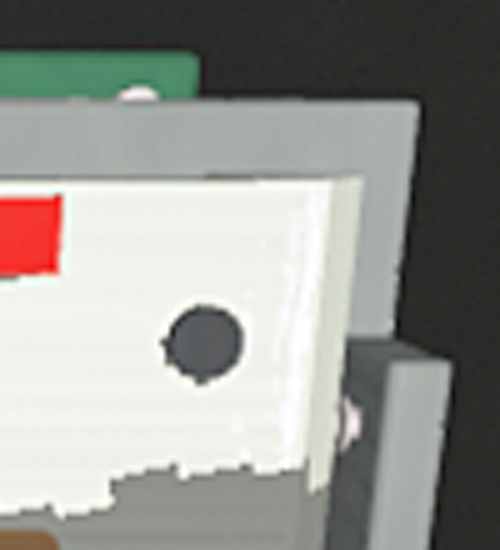

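```bash
python3 - <<'E'
from rig import imaging
import numpy as np
from h import *
from scipy.optimize import least_squares as LS
d=imaging.capture('wrist'); C=np.load('C2.npy')
def px(p,f,o): return (np.array(p,float)+.5)/f-.5+np.array(o)
def tf(q,m):
    c,n=np.cos(q[2]),np.sin(q[2]); return np.c_[q[0]+c*m[:,0]-n*m[:,1],q[1]+n*m[:,0]+c*m[:,1],m[:,2]]
U=np.r_[px([(70,93),(287,48)],5,(190,95)),px([(418,102),(198,54)],5,(365,95))]
def M(z): return np.array([(.075,.118,z),(.085,.09,.012),(.075,-.118,z),(.085,-.09,.012)])
r=LS(lambda q:(proj(d,tf(q,M(q[3])),C)-U).ravel(),[.53,-.16,-.2,.067]); print('stand',r.x[:2],np.degrees(r.x[2]),r.x[3],r.fun.round(2))
for z in(.064,.067,.07):
  r=LS(lambda q:(proj(d,tf(q,M(z)),C)-U).ravel(),[.53,-.16,-.2]); print('stand',z,r.x[:2],np.degrees(r.x[2]),r.fun.round(2))
U2=np.r_[px([(103,178)],5,(190,95)),px([(362,180)],5,(365,95)),px([(399,252)],3.5,(210,70))]
for u in(.136,.138,.14):
  m=np.array([(.065,.0785,u+.0115),(.065,-.0785,u+.0115),(.058,0,u+.023)])
  r=LS(lambda q:(proj(d,tf(q,m),C)-U2).ravel(),[.53,-.16,-.2]); print('pallet',u,r.x[:2],np.degrees(r.x[2]),r.fun.round(2))
E
```

```text
stand [ 0.53285353 -0.160725  ] -12.744531115513508 0.06329507432463913 [-0.02  0.13 -1.28 -0.06 -0.02  0.14  1.32 -0.06]
stand 0.064 [ 0.5328391  -0.16071823] -12.744822743290264 [-0.31  0.14 -1.29 -0.04  0.28  0.17  1.32 -0.05]
stand 0.067 [ 0.53277602 -0.1606889 ] -12.746089508413254 [-1.58  0.22 -1.29  0.02  1.57  0.27  1.3   0.02]
stand 0.07 [ 0.53271018 -0.1606587 ] -12.747398297969388 [-2.88  0.31 -1.3   0.08  2.89  0.38  1.29  0.09]
pallet 0.136 [ 0.53307951 -0.1588248 ] -12.433007953315514 [ 0.22 -0.22 -0.19 -0.22 -0.03  0.38]
pallet 0.138 [ 0.53316835 -0.15884222] -12.433165118953513 [-0.89 -0.19  0.93 -0.18 -0.03  0.54]
pallet 0.14 [ 0.53325624 -0.15885943] -12.433325110859519 [-2.03 -0.15  2.06 -0.14 -0.03  0.71]
```

send_rows(plan=[[[-0.01,-0.06,0,-0.05,1],[0,0,-0.4,0,1],[0,0,-0.4,0,1],[0,0,-0.3,0,1],[0,0,-0.15,0,1],[0,0,0,0,1],[0,0,0,0,1],[0,0,0,0,1]]])

```text
time_s: 9.4
position: [0.5349, -0.1618, 0.1482]
tcp_rot: [[0.975, -0.22, 0.001], [-0.22, -0.975, -0.0], [0.001, 0.0, -1.0]]
force: [0.5, 0.3, -4.0]
opening: 0.828
```

send_rows(plan=[[[0,0,-0.033,0,1],[0,0,-0.033,0,1],[0,0,-0.033,0,1],[0,0,0,0,1]]])

```text
time_s: 9.8
position: [0.5344, -0.1616, 0.1448]
tcp_rot: [[0.975, -0.22, -0.0], [-0.22, -0.975, 0.0], [-0.0, -0.0, -1.0]]
force: [-0.0, 0.1, -4.4]
opening: 0.823
```

```bash
python3 - <<'E'
from rig import imaging,bot
import numpy as np,cv2
for k in range(3):
    s=bot.read_state(); print(s['position'],s['force']); d=imaging.capture('wrist')
np.save('C3p.npy',np.r_[s['position']]); i=d['img']
cv2.imwrite('pics/w4.png',i[60:260,180:480].repeat(1,0)); cv2.imwrite('pics/w4c.png',cv2.resize(i[85:185,185:465],(784,280),interpolation=cv2.INTER_CUBIC))
E
python3 show.py side s4.png 282 115 120 110
```

```text
[ 0.53435992 -0.16158699  0.14478466] [-0.02400306  0.09561191 -4.42892848]
[ 0.53442184 -0.16161101  0.14483702] [-0.14797384 -0.41255341 -4.85634439]
[ 0.53445244 -0.16164165  0.14487729] [-0.09025981  0.78196116 -4.86191134]
9.95 [ 0.53449013 -0.16166694  0.14488687] [ 0.61803074  0.49689492 -5.4685238 ] [ 0.03042881 -0.05142375  0.067894  ] 0.8231860463593781
[[ 0.9754 -0.2204  0.    ]
 [-0.2204 -0.9754 -0.    ]
 [ 0.      0.     -1.    ]]
```

View pics/w4c.png

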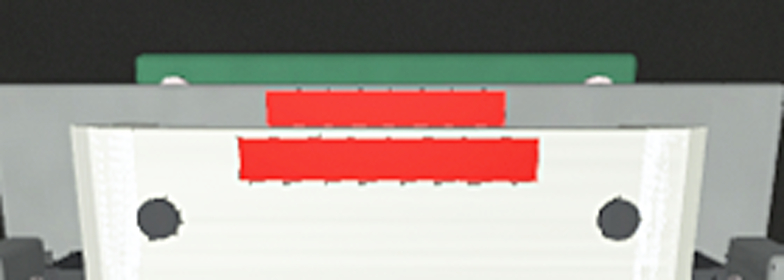

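View pics/s4.png

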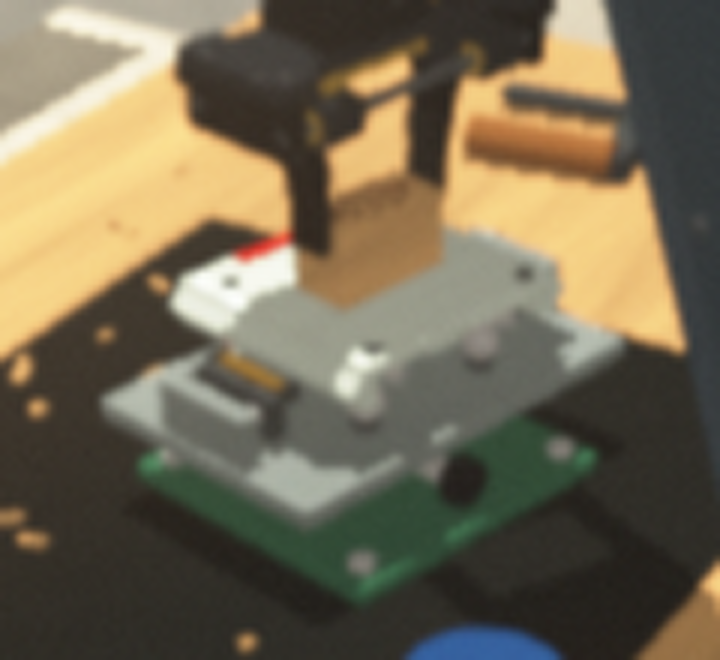

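The pallet is centred over the stand to about 0.3 mm in the wrist view, with stripes aligned. Now I'll ease it down in small steps.

send_rows(plan=[[[0,0,-0.04,0,1],[0,0,-0.04,0,1],[0,0,-0.04,0,1],[0,0,0,0,1]]])

```text
time_s: 10.4
position: [0.5343, -0.1615, 0.141]
tcp_rot: [[0.975, -0.22, -0.001], [-0.22, -0.975, 0.0], [-0.001, -0.0, -1.0]]
force: [0.5, 0.6, -4.3]
opening: 0.822
```

send_rows(plan=[[[0,0,-0.033,0,1],[0,0,0,0,1],[0,0,0,0,1]]])

```text
time_s: 10.7
position: [0.5345, -0.1617, 0.1403]
tcp_rot: [[0.975, -0.22, -0.0], [-0.22, -0.975, 0.0], [-0.0, -0.0, -1.0]]
force: [-0.1, 0.2, -4.2]
opening: 0.823
```

send_rows(plan=[[[0,0,-0.033,0,1],[0,0,0,0,1],[0,0,0,0,1]]])

```text
time_s: 11.0
position: [0.5344, -0.1616, 0.1392]
tcp_rot: [[0.975, -0.22, -0.0], [-0.22, -0.975, 0.0], [-0.0, -0.0, -1.0]]
force: [0.8, 0.2, -5.0]
opening: 0.821
```

send_rows(plan=[[[0,0,-0.033,0,1],[0,0,0,0,1],[0,0,0,0,1]]])

```text
time_s: 11.3
position: [0.5344, -0.1616, 0.1383]
tcp_rot: [[0.975, -0.22, -0.0], [-0.22, -0.975, 0.0], [-0.0, -0.0, -1.0]]
force: [0.4, -0.1, -4.6]
opening: 0.822
```

send_rows(plan=[[[0,0,-0.033,0,1],[0,0,0,0,1]]])

```text
time_s: 11.5
position: [0.5346, -0.1611, 0.1375]
tcp_rot: [[0.975, -0.221, 0.0], [-0.221, -0.975, 0.001], [0.0, -0.001, -1.0]]
force: [0.9, 1.6, -2.6]
opening: 0.829
```

send_rows(plan=[[[0,0,-0.033,0,1],[0,0,0,0,1]]])

```text
time_s: 11.7
position: [0.5346, -0.1614, 0.1368]
tcp_rot: [[0.975, -0.221, 0.0], [-0.221, -0.975, 0.0], [0.0, -0.0, -1.0]]
force: [-0.7, 2.8, 1.8]
opening: 0.826
```

send_rows(plan=[[[0,0,-0.017,0,1],[0,0,0,0,1]]])

```text
time_s: 11.9
position: [0.5346, -0.1618, 0.1363]
tcp_rot: [[0.975, -0.22, 0.0], [-0.22, -0.975, -0.0], [0.001, 0.0, -1.0]]
force: [-1.0, 2.0, 3.0]
opening: 0.823
```

send_rows(plan=[[[0,0,-0.017,0,1],[0,0,0,0,1]]])

```text
time_s: 12.1
position: [0.5346, -0.1622, 0.1359]
tcp_rot: [[0.975, -0.22, 0.0], [-0.22, -0.975, -0.001], [0.001, 0.001, -1.0]]
force: [-1.6, 2.2, 4.5]
opening: 0.824
```

send_rows(plan=[[[0,0,-0.017,0,1],[0,0,0,0,1]]])

```text
time_s: 12.3
position: [0.5345, -0.1622, 0.1353]
tcp_rot: [[0.975, -0.22, 0.0], [-0.22, -0.975, -0.001], [0.001, 0.001, -1.0]]
force: [-1.5, 1.0, 5.8]
opening: 0.822
```

send_rows(plan=[[[0,0,-0.017,0,1],[0,0,0,0,1]]])

```text
time_s: 12.5
position: [0.5345, -0.1623, 0.1349]
tcp_rot: [[0.975, -0.22, 0.0], [-0.22, -0.975, -0.001], [0.001, 0.001, -1.0]]
force: [-1.9, 1.5, 5.6]
opening: 0.822
```

send_rows(plan=[[[0,0,-0.017,0,1],[0,0,0,0,1]]])

```text
time_s: 12.7
position: [0.5346, -0.1622, 0.1343]
tcp_rot: [[0.975, -0.22, 0.0], [-0.22, -0.975, -0.001], [0.001, 0.001, -1.0]]
force: [-2.4, -0.2, 4.7]
opening: 0.827
```

send_rows(plan=[[[0,0,-0.017,0,1],[0,0,0,0,1]]])

```text
time_s: 12.9
position: [0.5345, -0.1619, 0.1331]
tcp_rot: [[0.975, -0.221, 0.0], [-0.221, -0.975, -0.0], [0.0, 0.0, -1.0]]
force: [-1.0, 1.7, 0.3]
opening: 0.823
```

send_rows(plan=[[[0,0,-0.017,0,1],[0,0,0,0,1]]])

```text
time_s: 13.1
position: [0.5345, -0.1617, 0.132]
tcp_rot: [[0.975, -0.22, -0.0], [-0.22, -0.975, 0.0], [-0.0, -0.0, -1.0]]
force: [1.0, -0.6, -2.8]
opening: 0.824
```

send_rows(plan=[[[0,0,-0.017,0,1],[0,0,0,0,1]]])

```text
time_s: 13.3
position: [0.5345, -0.1616, 0.1316]
tcp_rot: [[0.975, -0.22, -0.0], [-0.22, -0.975, 0.0], [-0.0, -0.0, -1.0]]
force: [1.4, 0.3, -5.3]
opening: 0.825
```

send_rows(plan=[[[0,0,-0.017,0,1],[0,0,0,0,1]]])

```text
time_s: 13.5
position: [0.5345, -0.1616, 0.1314]
tcp_rot: [[0.975, -0.22, -0.0], [-0.22, -0.975, 0.0], [-0.0, -0.0, -1.0]]
force: [0.3, -0.0, -6.2]
opening: 0.824
```

send_rows(plan=[[[0,0,-0.017,0,1],[0,0,0,0,1]]])

```text
time_s: 13.7
position: [0.5344, -0.1616, 0.131]
tcp_rot: [[0.975, -0.22, -0.0], [-0.22, -0.975, 0.0], [-0.0, -0.0, -1.0]]
force: [0.8, 0.1, -5.6]
opening: 0.824
```

send_rows(plan=[[[0,0,-0.017,0,1],[0,0,0,0,1]]])

```text
time_s: 13.9
position: [0.5344, -0.1616, 0.1305]
tcp_rot: [[0.975, -0.22, -0.0], [-0.22, -0.975, 0.0], [-0.0, -0.0, -1.0]]
force: [1.5, 0.5, -6.4]
opening: 0.825
```

send_rows(plan=[[[0,0,-0.017,0,1],[0,0,0,0,1]]])

```text
time_s: 14.1
position: [0.5344, -0.1616, 0.1299]
tcp_rot: [[0.975, -0.22, -0.0], [-0.22, -0.975, 0.0], [-0.0, -0.0, -1.0]]
force: [0.9, -0.1, -6.6]
opening: 0.823
```

send_rows(plan=[[[0,0,-0.017,0,1],[0,0,0,0,1]]])

```text
time_s: 14.3
position: [0.5344, -0.1616, 0.1293]
tcp_rot: [[0.975, -0.22, -0.0], [-0.22, -0.975, 0.0], [-0.0, -0.0, -1.0]]
force: [1.5, 0.1, -9.4]
opening: 0.819
```

send_rows(plan=[[[0,0,-0.017,0,1],[0,0,0,0,1]]])

```text
time_s: 14.5
position: [0.5344, -0.1616, 0.1287]
tcp_rot: [[0.975, -0.22, -0.0], [-0.22, -0.975, 0.0], [-0.0, -0.0, -1.0]]
force: [1.6, -0.6, -11.3]
opening: 0.827
```

send_rows(plan=[[[0,0,-0.017,0,1],[0,0,0,0,1]]])

```text
time_s: 14.7
position: [0.5344, -0.1614, 0.1284]
tcp_rot: [[0.975, -0.22, -0.0], [-0.22, -0.975, 0.001], [-0.0, -0.0, -1.0]]
force: [2.9, 0.2, -11.7]
opening: 0.822
```

send_rows(plan=[[[0,0,-0.017,0,1],[0,0,0,0,1]]])

```text
time_s: 14.9
position: [0.5344, -0.1613, 0.1282]
tcp_rot: [[0.975, -0.221, -0.0], [-0.221, -0.975, 0.001], [-0.0, -0.001, -1.0]]
force: [1.9, 1.8, -9.4]
opening: 0.823
```

send_rows(plan=[[[0,0,-0.017,0,1],[0,0,0,0,1]]])

```text
time_s: 15.1
position: [0.5345, -0.1612, 0.128]
tcp_rot: [[0.975, -0.22, 0.0], [-0.22, -0.975, 0.001], [-0.0, -0.001, -1.0]]
force: [2.1, 3.1, -6.4]
opening: 0.823
```

send_rows(plan=[[[0,0,-0.017,0,1],[0,0,-0.017,0,1],[0,0,0,0,1]]])

```text
time_s: 15.4
position: [0.5346, -0.1612, 0.1277]
tcp_rot: [[0.975, -0.22, 0.001], [-0.22, -0.975, 0.0], [0.0, -0.001, -1.0]]
force: [-0.6, 5.4, 2.9]
opening: 0.823
```

```bash
python3 show.py side s5.png 282 115 120 110
```

```text
15.4 [ 0.53460273 -0.16117597  0.12769448] [-0.59458152  5.41041089  2.85974004] [ 1.23888149 -0.02454373  0.10992184] 0.8230675940772729
[[ 9.754e-01 -2.203e-01  6.000e-04]
 [-2.203e-01 -9.754e-01  5.000e-04]
 [ 5.000e-04 -6.000e-04 -1.000e+00]]
```

View pics/s5.png

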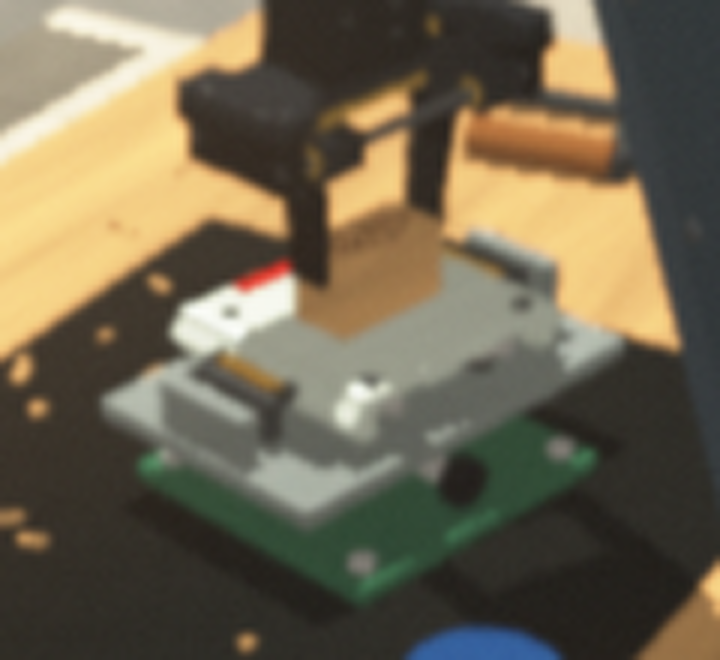

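It looks seated, with both rollers over the ridges. I'm releasing so it settles freely.

send_rows(plan=[[[0,0,0,0,0.6],[0,0,0,0,-0.7],[0,0,0,0,-1],[0,0,0,0,-1],[0,0,0,0,-1],[0,0,0,0,-1]]])

```text
time_s: 16.05
position: [0.5346, -0.1622, 0.1267]
tcp_rot: [[0.975, -0.22, 0.0], [-0.22, -0.975, -0.001], [0.001, 0.001, -1.0]]
force: [-0.8, 0.4, -0.0]
opening: 0.994
```

send_rows(plan=[[[0,0,0.3,0,-1],[0,0,0.6,0,-1],[0,0,0.8,0,-1],[0,0,0.8,0,-1],[0,0,0.2,0,-1],[0,0,0,0,-1],[0,0,0,0,-1]]])

```text
time_s: 16.75
position: [0.5338, -0.1614, 0.2069]
tcp_rot: [[0.975, -0.22, -0.001], [-0.22, -0.975, 0.001], [-0.001, -0.0, -1.0]]
force: [0.4, -0.1, -1.2]
opening: 0.998
```

```bash
python3 show.py side s6.png 292 135 100 82; python3 show.py wrist w6.png;  python3 -c "
import cv2
i=cv2.imread('pics/w6.png');cv2.imwrite('pics/w6c.png',cv2.resize(i[90:240,185:465],None,fx=2.8,fy=2.8,interpolation=cv2.INTER_CUBIC))"
```

```text
16.75 [ 0.53382239 -0.16137508  0.20692231] [ 0.36278426 -0.08010033 -1.17118961] [0.04349831 0.00041927 0.07487668] 0.9978621057212894
[[ 9.754e-01 -2.204e-01 -1.300e-03]
 [-2.204e-01 -9.754e-01  6.000e-04]
 [-1.500e-03 -3.000e-04 -1.000e+00]]
16.8 [ 0.53364287 -0.16125952  0.20651071] [-0.13070585  0.2870659   0.52374446] [0.07033261 0.0589631  0.01982131] 1.0018833388471227
[[ 9.754e-01 -2.204e-01 -2.100e-03]
 [-2.204e-01 -9.754e-01  1.100e-03]
 [-2.300e-03 -6.000e-04 -1.000e+00]]
```

View pics/s6.png

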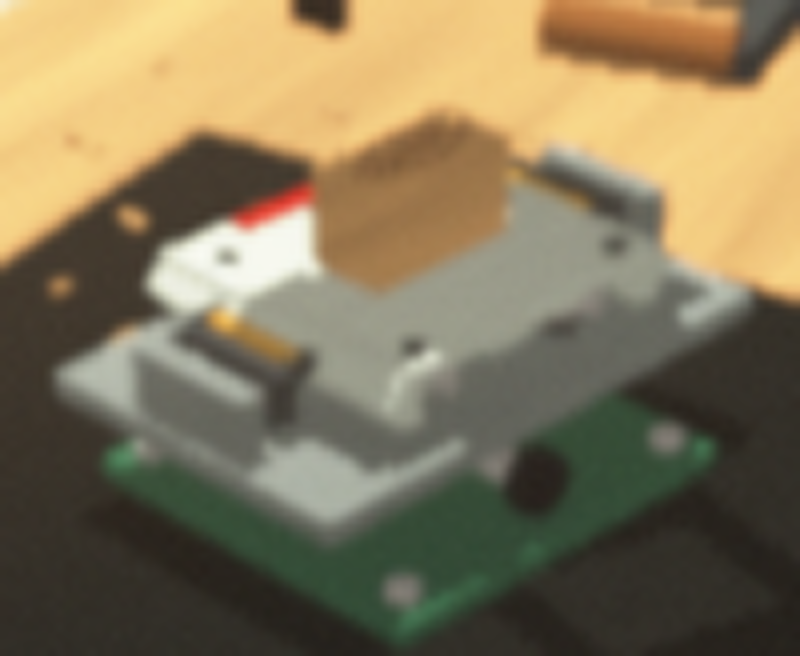

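View pics/w6c.png

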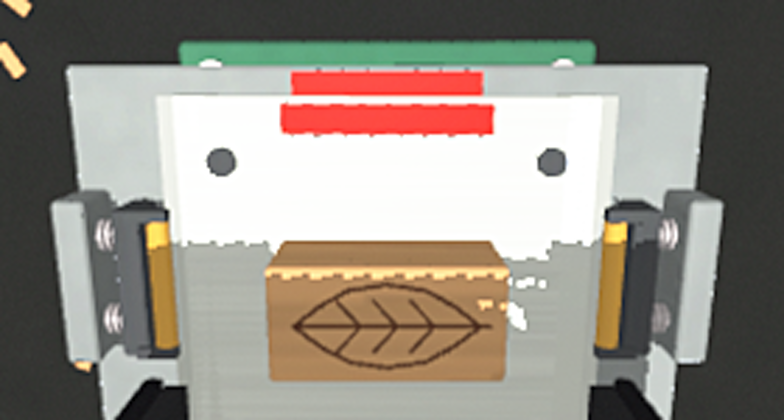

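Both rollers sit symmetrically over the ridges and the stripes line up. Next I'll close the fingers and press on the middle of the blank's top, whose contact should be at TCP z of about 0.162.

send_rows(plan=[[[0,0,-0.3,0,0],[0,0,-0.4,0,1],[0,0,-0.3,0,1],[0,0,-0.1,0,1],[0,0,0,0,1],[0,0,0,0,1],[0,0,0,0,1],[0,0,0,0,1],[0,0,0,0,1],[0,0,0,0,1]]])

```text
time_s: 17.85
position: [0.5346, -0.1617, 0.1749]
tcp_rot: [[0.975, -0.22, 0.0], [-0.22, -0.975, -0.0], [0.0, 0.0, -1.0]]
force: [-1.1, 0.2, 0.3]
opening: 0.173
```

send_rows(plan=[[[0,0,-0.03,0,1],[0,0,-0.03,0,1],[0,0,-0.03,0,1],[0,0,0,0,1],[0,0,0,0,1]]])

```text
time_s: 18.35
position: [0.5345, -0.1616, 0.1719]
tcp_rot: [[0.975, -0.22, -0.0], [-0.22, -0.975, 0.0], [-0.0, -0.0, -1.0]]
force: [-0.5, 0.3, -0.6]
opening: 0.006
```

send_rows(plan=[[[0,0,-0.05,0,1],[0,0,-0.05,0,1],[0,0,-0.05,0,1],[0,0,-0.05,0,1],[0,0,0,0,1],[0,0,0,0,1]]])

```text
time_s: 18.95
position: [0.5345, -0.1617, 0.1659]
tcp_rot: [[0.975, -0.22, -0.0], [-0.22, -0.975, 0.0], [-0.0, -0.0, -1.0]]
force: [0.6, 0.9, 0.8]
opening: 0.002
```

send_rows(plan=[[[0,0,-0.02,0,1],[0,0,-0.02,0,1],[0,0,0,0,1],[0,0,0,0,1]]])

```text
time_s: 19.35
position: [0.5345, -0.1617, 0.1648]
tcp_rot: [[0.975, -0.22, 0.0], [-0.22, -0.975, -0.0], [0.0, 0.0, -1.0]]
force: [0.7, 1.1, 0.3]
opening: 0.005
```

send_rows(plan=[[[0,0,-0.02,0,1],[0,0,0,0,1]]])

```text
time_s: 19.55
position: [0.5344, -0.1616, 0.1641]
tcp_rot: [[0.975, -0.22, -0.0], [-0.22, -0.975, 0.0], [-0.0, -0.0, -1.0]]
force: [-0.6, 0.2, -0.0]
opening: 0.001
```

send_rows(plan=[[[0,0,-0.02,0,1],[0,0,0,0,1]]])

```text
time_s: 19.75
position: [0.5344, -0.1616, 0.1635]
tcp_rot: [[0.975, -0.22, -0.0], [-0.22, -0.975, 0.0], [-0.0, -0.0, -1.0]]
force: [-0.8, -0.2, -0.3]
opening: 0.009
```

send_rows(plan=[[[0,0,-0.015,0,1],[0,0,0,0,1]]])

```text
time_s: 19.95
position: [0.5345, -0.1616, 0.163]
tcp_rot: [[0.975, -0.22, -0.0], [-0.22, -0.975, 0.0], [-0.0, -0.0, -1.0]]
force: [-0.9, -0.1, 0.1]
opening: 0.008
```

send_rows(plan=[[[0,0,-0.015,0,1],[0,0,0,0,1]]])

```text
time_s: 20.15
position: [0.5344, -0.1616, 0.1626]
tcp_rot: [[0.975, -0.22, -0.0], [-0.22, -0.975, 0.0], [-0.0, -0.0, -1.0]]
force: [0.5, -0.4, -0.2]
opening: 0.006
```

send_rows(plan=[[[0,0,-0.015,0,1],[0,0,0,0,1]]])

```text
time_s: 20.35
position: [0.5344, -0.1616, 0.1621]
tcp_rot: [[0.975, -0.22, -0.0], [-0.22, -0.975, 0.0], [-0.0, -0.0, -1.0]]
force: [-0.5, 0.3, 0.6]
opening: 0.003
```

send_rows(plan=[[[0,0,-0.015,0,1],[0,0,0,0,1]]])

```text
time_s: 20.55
position: [0.5344, -0.1617, 0.1617]
tcp_rot: [[0.975, -0.22, -0.0], [-0.22, -0.975, 0.0], [-0.0, -0.0, -1.0]]
force: [0.3, -0.4, 0.1]
opening: 0.007
```

send_rows(plan=[[[0,0,-0.013,0,1],[0,0,0,0,1]]])

```text
time_s: 20.75
position: [0.5344, -0.1616, 0.1613]
tcp_rot: [[0.975, -0.22, -0.0], [-0.22, -0.975, 0.0], [-0.0, -0.0, -1.0]]
force: [0.4, 0.3, -1.0]
opening: 0.003
```

send_rows(plan=[[[0,0,-0.013,0,1],[0,0,0,0,1]]])

```text
time_s: 20.95
position: [0.5344, -0.1616, 0.1609]
tcp_rot: [[0.975, -0.22, -0.0], [-0.22, -0.975, 0.0], [-0.0, -0.0, -1.0]]
force: [-0.6, 0.5, 0.2]
opening: 0.005
```

send_rows(plan=[[[0,0,-0.013,0,1],[0,0,0,0,1]]])

```text
time_s: 21.15
position: [0.5344, -0.1616, 0.1605]
tcp_rot: [[0.975, -0.22, -0.0], [-0.22, -0.975, 0.0], [-0.0, -0.0, -1.0]]
force: [0.8, 0.2, -0.1]
opening: 0.002
```

send_rows(plan=[[[0,0,-0.013,0,1],[0,0,0,0,1]]])

```text
time_s: 21.35
position: [0.5344, -0.1616, 0.1601]
tcp_rot: [[0.975, -0.22, -0.0], [-0.22, -0.975, 0.0], [-0.0, -0.0, -1.0]]
force: [-2.1, 0.2, 1.0]
opening: 0.01
```

send_rows(plan=[[[0,0,-0.01,0,1],[0,0,0,0,1]]])

```text
time_s: 21.55
position: [0.5345, -0.1616, 0.1598]
tcp_rot: [[0.975, -0.22, -0.0], [-0.22, -0.975, 0.0], [-0.0, -0.0, -1.0]]
force: [-0.2, 0.0, 0.6]
opening: 0.002
```

send_rows(plan=[[[0,0,-0.01,0,1],[0,0,0,0,1]]])

```text
time_s: 21.75
position: [0.5344, -0.1617, 0.1595]
tcp_rot: [[0.975, -0.22, -0.0], [-0.22, -0.975, 0.0], [-0.0, -0.0, -1.0]]
force: [0.4, -0.1, 0.5]
opening: 0.005
```

send_rows(plan=[[[0,0,-0.01,0,1],[0,0,0,0,1]]])

```text
time_s: 21.95
position: [0.5345, -0.1616, 0.1592]
tcp_rot: [[0.975, -0.22, -0.0], [-0.22, -0.975, 0.0], [-0.0, -0.0, -1.0]]
force: [-0.2, 0.5, -0.1]
opening: 0.002
```

```bash
python3 show.py side s7.png 305 115 70 60
```

```text
21.95 [ 0.53445401 -0.16161908  0.15923788] [-0.19483949  0.53145776 -0.09436609] [0.02342336 0.03963293 0.01621047] 0.0018660171666634458
[[ 9.754e-01 -2.204e-01 -1.000e-04]
 [-2.204e-01 -9.754e-01  1.000e-04]
 [-1.000e-04 -0.000e+00 -1.000e+00]]
```

View pics/s7.png

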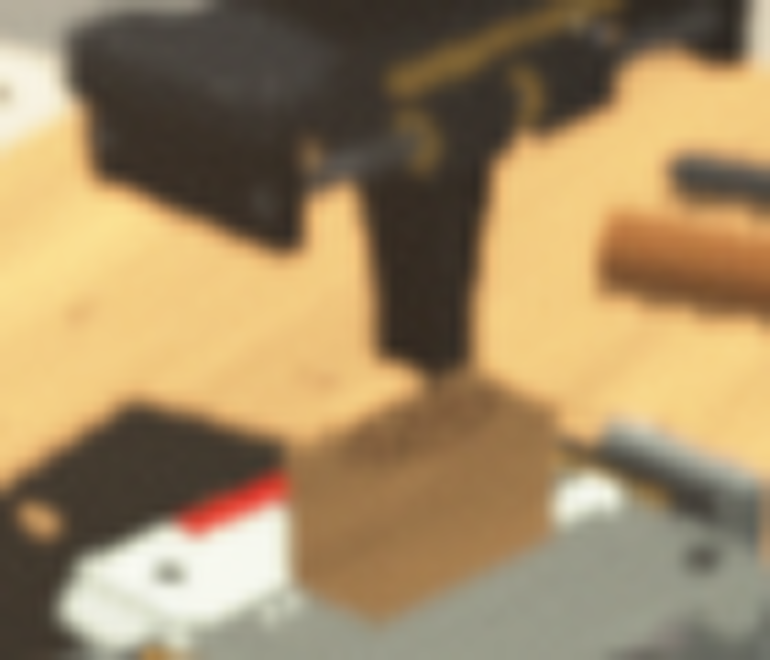

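```bash
python3 - <<'E'
from rig import imaging
import numpy as np
from h import *
d=imaging.capture('side')
for z in(.1422,.135,.145): print(z,((proj(d,[[.5345,-.1616,z]])[0]-[305,115]+.5)*11-.5).round(0))
from h import *
a=np.radians(-12.6);R=np.array([[np.cos(a),-np.sin(a)],[np.sin(a),np.cos(a)]])
for z in(.135,.140,.145):
    L=np.array([(18,36),(18,-36),(-18,-36),(-18,36)])/1000
    print(z,((proj(d,np.c_[L@R.T+[.534,-.1605],np.full(4,z)])-[305,115]+.5)*11-.5).round(0).tolist())
E
```

```text
0.1422 [424. 430.]
0.135 [424. 453.]
0.145 [424. 421.]
0.135 [[284.0, 478.0], [467.0, 393.0], [561.0, 433.0], [378.0, 522.0]]
0.14 [[284.0, 462.0], [467.0, 377.0], [562.0, 417.0], [378.0, 505.0]]
0.145 [[283.0, 445.0], [467.0, 360.0], [562.0, 401.0], [378.0, 488.0]]
```

```bash
python3 - <<'E'
from rig import imaging
import numpy as np
from h import *
d=imaging.capture('side')
a=np.radians(-12.6)
for y in(.04,.05):
  for z in(.1107,.1277): print(y,z,((proj(d,[[.534-np.sin(a)*y,-.1605+np.cos(a)*y,z]])[0]-[282,115]+.5)*6-.5).round(0))
d=imaging.capture('wrist'); i=d['img']; cv2.imwrite('pics/w8.png',i)
E
```

```text
0.04 0.1107 [313. 318.]
0.04 0.1277 [312. 288.]
0.05 0.1107 [298. 325.]
0.05 0.1277 [298. 295.]
```

View pics/w8.png

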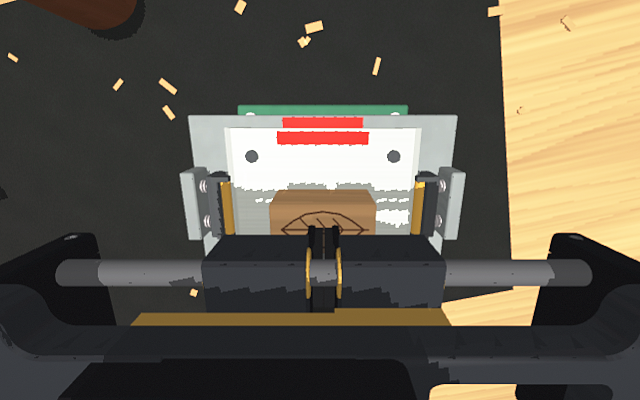

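Force is still zero. The picture shows the fingertips about 15 mm above the blank, so the tips are really near TCP height and not 17 mm ahead. I'll keep going down with force checks.

send_rows(plan=[[[0,0,-0.03,0,1],[0,0,-0.03,0,1],[0,0,0,0,1]]])

```text
time_s: 22.45
position: [0.5344, -0.1616, 0.1573]
tcp_rot: [[0.975, -0.22, -0.0], [-0.22, -0.975, 0.0], [-0.0, -0.0, -1.0]]
force: [-0.7, -0.0, 0.9]
opening: 0.004
```

send_rows(plan=[[[0,0,-0.03,0,1],[0,0,-0.03,0,1],[0,0,0,0,1]]])

```text
time_s: 22.75
position: [0.5344, -0.1616, 0.1555]
tcp_rot: [[0.975, -0.22, -0.0], [-0.22, -0.975, 0.0], [-0.0, -0.0, -1.0]]
force: [-1.0, 0.1, 0.3]
opening: 0.007
```

send_rows(plan=[[[0,0,-0.03,0,1],[0,0,-0.03,0,1],[0,0,0,0,1]]])

```text
time_s: 23.05
position: [0.5344, -0.1616, 0.1537]
tcp_rot: [[0.975, -0.22, -0.0], [-0.22, -0.975, 0.0], [-0.0, -0.0, -1.0]]
force: [-0.1, -0.2, 0.3]
opening: 0.008
```

send_rows(plan=[[[0,0,-0.03,0,1],[0,0,-0.03,0,1],[0,0,0,0,1]]])

```text
time_s: 23.35
position: [0.5344, -0.1616, 0.1519]
tcp_rot: [[0.975, -0.22, -0.0], [-0.22, -0.975, 0.0], [-0.0, -0.0, -1.0]]
force: [0.4, 0.1, -0.0]
opening: 0.004
```

```bash
python3 show.py side s8.png 305 115 70 60
```

```text
23.35 [ 0.5343721  -0.16159474  0.15192806] [ 0.3756301   0.08685633 -0.03458809] [0.00669518 0.03558547 0.02819934] 0.0038728360195430392
[[ 9.754e-01 -2.204e-01 -3.000e-04]
 [-2.204e-01 -9.754e-01  2.000e-04]
 [-3.000e-04 -1.000e-04 -1.000e+00]]
```

View pics/s8.png

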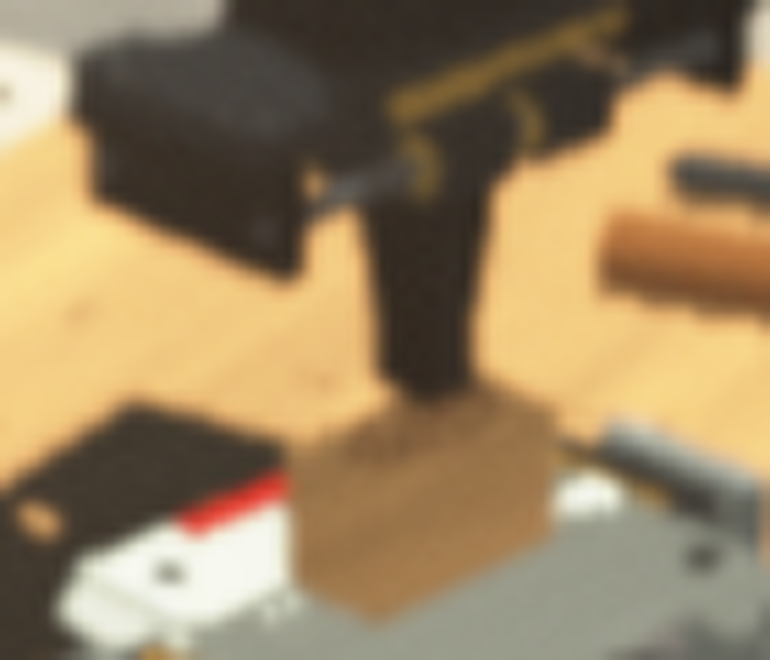

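send_rows(plan=[[[0,0,-0.03,0,1],[0,0,-0.03,0,1],[0,0,0,0,1]]])

```text
time_s: 23.7
position: [0.5344, -0.1616, 0.1501]
tcp_rot: [[0.975, -0.22, -0.0], [-0.22, -0.975, 0.0], [-0.0, -0.0, -1.0]]
force: [-0.1, 0.4, -0.1]
opening: 0.002
```

send_rows(plan=[[[0,0,-0.03,0,1],[0,0,-0.02,0,1],[0,0,0,0,1]]])

```text
time_s: 24.0
position: [0.5344, -0.1616, 0.1487]
tcp_rot: [[0.975, -0.22, -0.0], [-0.22, -0.975, 0.0], [-0.0, -0.0, -1.0]]
force: [0.1, 0.4, 0.5]
opening: 0.003
```

send_rows(plan=[[[0,0,-0.02,0,1],[0,0,0,0,1]]])

```text
time_s: 24.2
position: [0.5345, -0.1616, 0.1481]
tcp_rot: [[0.975, -0.22, -0.0], [-0.22, -0.975, 0.0], [-0.0, -0.0, -1.0]]
force: [0.6, -0.9, -0.3]
opening: 0.004
```

send_rows(plan=[[[0,0,-0.02,0,1],[0,0,0,0,1]]])

```text
time_s: 24.4
position: [0.5344, -0.1616, 0.1475]
tcp_rot: [[0.975, -0.22, -0.0], [-0.22, -0.975, 0.0], [-0.0, -0.0, -1.0]]
force: [-0.2, 0.4, -0.1]
opening: 0.004
```

send_rows(plan=[[[0,0,-0.02,0,1],[0,0,0,0,1]]])

```text
time_s: 24.6
position: [0.5344, -0.1616, 0.1469]
tcp_rot: [[0.975, -0.22, -0.0], [-0.22, -0.975, 0.0], [-0.0, -0.0, -1.0]]
force: [-0.1, 1.8, -0.2]
opening: 0.008
```

send_rows(plan=[[[0,0,-0.02,0,1],[0,0,0,0,1]]])

```text
time_s: 24.8
position: [0.5344, -0.1616, 0.1463]
tcp_rot: [[0.975, -0.22, -0.0], [-0.22, -0.975, 0.0], [-0.0, -0.0, -1.0]]
force: [-0.1, -0.5, -0.2]
opening: 0.006
```

send_rows(plan=[[[0,0,-0.02,0,1],[0,0,0,0,1]]])

```text
time_s: 25.0
position: [0.5344, -0.1616, 0.1457]
tcp_rot: [[0.975, -0.22, -0.0], [-0.22, -0.975, 0.0], [-0.0, -0.0, -1.0]]
force: [-0.6, 0.2, 0.3]
opening: 0.005
```

send_rows(plan=[[[0,0,-0.02,0,1],[0,0,0,0,1]]])

```text
time_s: 25.2
position: [0.5344, -0.1616, 0.1451]
tcp_rot: [[0.975, -0.22, -0.0], [-0.22, -0.975, 0.0], [-0.0, -0.0, -1.0]]
force: [0.1, -0.0, 0.5]
opening: 0.004
```

send_rows(plan=[[[0,0,-0.015,0,1],[0,0,0,0,1]]])

```text
time_s: 25.4
position: [0.5345, -0.1617, 0.1447]
tcp_rot: [[0.975, -0.22, -0.0], [-0.22, -0.975, 0.0], [-0.0, -0.0, -1.0]]
force: [-0.3, -0.3, 0.1]
opening: 0.007
```

send_rows(plan=[[[0,0,-0.015,0,1],[0,0,0,0,1]]])

```text
time_s: 25.6
position: [0.5345, -0.1616, 0.1442]
tcp_rot: [[0.975, -0.22, -0.0], [-0.22, -0.975, 0.0], [-0.0, -0.0, -1.0]]
force: [-0.3, 0.2, 0.1]
opening: 0.003
```

```bash
python3 show.py side s9.png 305 115 70 60
```

```text
25.6 [ 0.53445823 -0.16162296  0.14424004] [-0.29657761  0.23127755  0.1376839 ] [ 0.05184009 -0.03665048  0.00116215] 0.002784966712280706
[[ 0.9754 -0.2203 -0.    ]
 [-0.2203 -0.9754  0.    ]
 [-0.     -0.     -1.    ]]
```

View pics/s9.png

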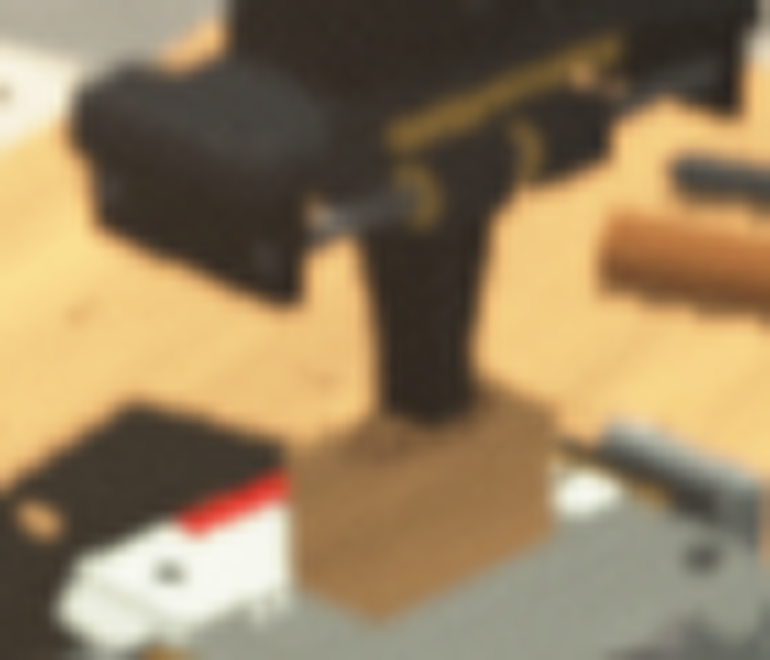

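send_rows(plan=[[[0,0,-0.013,0,1],[0,0,0,0,1]]])

```text
time_s: 25.85
position: [0.5345, -0.1616, 0.1439]
tcp_rot: [[0.975, -0.22, -0.0], [-0.22, -0.975, 0.0], [-0.0, -0.0, -1.0]]
force: [0.2, -0.4, -0.5]
opening: 0.001
```

send_rows(plan=[[[0,0,-0.013,0,1],[0,0,0,0,1]]])

```text
time_s: 26.05
position: [0.5345, -0.1616, 0.1434]
tcp_rot: [[0.975, -0.22, -0.0], [-0.22, -0.975, 0.0], [-0.0, -0.0, -1.0]]
force: [-0.1, 0.3, 0.6]
opening: 0.008
```

send_rows(plan=[[[0,0,-0.013,0,1],[0,0,0,0,1]]])

```text
time_s: 26.25
position: [0.5344, -0.1616, 0.143]
tcp_rot: [[0.975, -0.22, -0.0], [-0.22, -0.975, 0.0], [-0.0, -0.0, -1.0]]
force: [-0.4, 0.4, 0.2]
opening: 0.003
```

send_rows(plan=[[[0,0,-0.013,0,1],[0,0,0,0,1]]])

```text
time_s: 26.45
position: [0.5344, -0.1616, 0.1427]
tcp_rot: [[0.975, -0.22, -0.0], [-0.22, -0.975, 0.0], [-0.0, -0.0, -1.0]]
force: [-0.1, -0.1, 1.0]
opening: 0.007
```

send_rows(plan=[[[0,0,-0.013,0,1],[0,0,0,0,1]]])

```text
time_s: 26.65
position: [0.5345, -0.1616, 0.1423]
tcp_rot: [[0.975, -0.22, -0.0], [-0.22, -0.975, 0.0], [-0.0, -0.0, -1.0]]
force: [0.1, -0.3, 0.5]
opening: 0.01
```

send_rows(plan=[[[0,0,-0.013,0,1],[0,0,0,0,1]]])

```text
time_s: 26.85
position: [0.5344, -0.1616, 0.1419]
tcp_rot: [[0.975, -0.22, -0.0], [-0.22, -0.975, 0.0], [-0.0, -0.0, -1.0]]
force: [-0.7, -0.5, -0.4]
opening: 0.005
```

send_rows(plan=[[[0,0,-0.013,0,1],[0,0,0,0,1]]])

```text
time_s: 27.05
position: [0.5345, -0.1617, 0.1415]
tcp_rot: [[0.975, -0.22, -0.0], [-0.22, -0.975, 0.0], [-0.0, -0.0, -1.0]]
force: [0.3, -0.0, -0.3]
opening: 0.008
```

send_rows(plan=[[[0,0,-0.013,0,1],[0,0,0,0,1]]])

```text
time_s: 27.25
position: [0.5344, -0.1616, 0.1411]
tcp_rot: [[0.975, -0.22, -0.0], [-0.22, -0.975, 0.0], [-0.0, -0.0, -1.0]]
force: [-0.3, -1.2, -0.6]
opening: 0.005
```

send_rows(plan=[[[0,0,-0.013,0,1],[0,0,0,0,1]]])

```text
time_s: 27.45
position: [0.5344, -0.1616, 0.1407]
tcp_rot: [[0.975, -0.22, -0.0], [-0.22, -0.975, 0.0], [-0.0, -0.0, -1.0]]
force: [0.2, -0.1, -0.2]
opening: 0.003
```

send_rows(plan=[[[0,0,-0.013,0,1],[0,0,0,0,1]]])

```text
time_s: 27.65
position: [0.5345, -0.1616, 0.1405]
tcp_rot: [[0.975, -0.22, 0.0], [-0.22, -0.975, 0.0], [0.0, -0.0, -1.0]]
force: [-0.4, 0.5, 1.7]
opening: 0.007
```

send_rows(plan=[[[0,0,-0.01,0,1],[0,0,0,0,1]]])

```text
time_s: 27.85
position: [0.5346, -0.1617, 0.1405]
tcp_rot: [[0.975, -0.22, 0.0], [-0.22, -0.975, -0.0], [0.0, 0.0, -1.0]]
force: [-1.2, 0.5, 4.8]
opening: 0.001
```

send_rows(plan=[[[0,0,-0.01,0,1],[0,0,0,0,1]]])

```text
time_s: 28.05
position: [0.5346, -0.1617, 0.1405]
tcp_rot: [[0.975, -0.22, 0.0], [-0.22, -0.975, -0.0], [0.001, 0.0, -1.0]]
force: [-1.1, 1.2, 6.9]
opening: 0.005
```

send_rows(plan=[[[0,0,-0.01,0,1],[0,0,0,0,1]]])

```text
time_s: 28.25
position: [0.5346, -0.1616, 0.1404]
tcp_rot: [[0.975, -0.22, 0.001], [-0.22, -0.975, -0.0], [0.001, 0.0, -1.0]]
force: [-1.8, 1.4, 7.5]
opening: 0.004
```

send_rows(plan=[[[0,0,-0.01,0,1],[0,0,0,0,1],[0,0,0,0,1]]])

```text
time_s: 28.55
position: [0.5346, -0.1617, 0.1404]
tcp_rot: [[0.975, -0.22, 0.001], [-0.22, -0.975, -0.0], [0.001, 0.0, -1.0]]
force: [-3.1, 0.9, 9.4]
opening: 0.005
```

send_rows(plan=[[[0,0,-0.006,0,1],[0,0,0,0,1],[0,0,0,0,1]]])

```text
time_s: 28.85
position: [0.5346, -0.1617, 0.1404]
tcp_rot: [[0.975, -0.22, 0.001], [-0.22, -0.975, -0.0], [0.001, 0.0, -1.0]]
force: [-1.2, 1.0, 10.3]
opening: 0.004
```

send_rows(plan=[[[0,0,-0.01,0,1],[0,0,0,0,1],[0,0,0,0,1]]])

```text
time_s: 29.15
position: [0.5346, -0.1617, 0.1404]
tcp_rot: [[0.975, -0.22, 0.001], [-0.22, -0.975, -0.0], [0.001, 0.0, -1.0]]
force: [-3.3, 1.8, 12.4]
opening: 0.004
```

send_rows(plan=[[[0,0,-0.006,0,1],[0,0,0,0,1],[0,0,0,0,1]]])

```text
time_s: 29.45
position: [0.5346, -0.1616, 0.1403]
tcp_rot: [[0.975, -0.22, 0.001], [-0.22, -0.975, -0.001], [0.001, 0.0, -1.0]]
force: [-3.0, 0.7, 13.6]
opening: 0.004
```

send_rows(plan=[[[0,0,-0.002,0,1],[0,0,0,0,1],[0,0,0,0,1],[0,0,0,0,1],[0,0,0,0,1]]])

```text
time_s: 29.95
position: [0.5346, -0.1616, 0.1403]
tcp_rot: [[0.975, -0.22, 0.001], [-0.22, -0.975, -0.001], [0.001, 0.0, -1.0]]
force: [-3.6, 1.5, 14.3]
opening: 0.008
```

send_rows(plan=[[[0,0,0,0,1],[0,0,0,0,1],[0,0,0,0,1],[0,0,0,0,1],[0,0,0,0,1]]])

```text
time_s: 30.45
position: [0.5346, -0.1616, 0.1403]
tcp_rot: [[0.975, -0.22, 0.001], [-0.22, -0.975, -0.001], [0.001, 0.0, -1.0]]
force: [-4.2, 1.5, 13.4]
opening: 0.005
```

send_rows(plan=[[[0,0,0,0,1],[0,0,0,0,1],[0,0,0,0,1],[0,0,0,0,1],[0,0,0,0,1]]])

```text
time_s: 30.95
position: [0.5346, -0.1616, 0.1403]
tcp_rot: [[0.975, -0.22, 0.001], [-0.22, -0.975, -0.001], [0.001, 0.0, -1.0]]
force: [-3.2, 0.9, 14.1]
opening: 0.005
```

```bash
python3 show.py side s10.png 292 115 100 75
```

```text
30.95 [ 0.53464249 -0.16164956  0.1403481 ] [-3.18028123  0.90758898 14.10818493] [0.36494362 0.60963005 0.02294855] 0.004697586903396239
[[ 9.755e-01 -2.202e-01  1.000e-03]
 [-2.202e-01 -9.755e-01 -5.000e-04]
 [ 1.100e-03  3.000e-04 -1.000e+00]]
```

The push held at 13.4–14.3 N for about 1.5 s with no sinking. Letting go now.

send_rows(plan=[[[0,0,0.02,0,1],[0,0,0.03,0,1],[0,0,0.1,0,1],[0,0,0.5,0,1],[0,0,0.9,0,1],[0,0,0.9,0,1],[-0.5,0,0.9,0,0],[-0.9,0,0.5,0,-1],[-0.9,0,0,0,-1],[-0.9,0,0,0,-1],[0,0,0,0,-1],[0,0,0,0,-1],[0,0,0,0,-1]]])

```text
time_s: 32.3
position: [0.4397, -0.1622, 0.254]
tcp_rot: [[0.975, -0.22, 0.001], [-0.22, -0.975, -0.001], [0.001, 0.0, -1.0]]
force: [-0.1, 0.4, 0.1]
opening: 0.556
```

```bash
python3 show.py side s11.png 292 130 100 75;python3 show.py wrist w11.png; python3 - <<'E'
from rig import imaging
from h import *
d=imaging.capture('top');cv2.imwrite('pics/t11.png',d['img'])
i=cv2.imread('pics/w11.png'); cv2.imwrite('pics/w11c.png',cv2.resize(i[40:320,160:500],None,fx=2.1,fy=2.1))
d=imaging.capture('side')
a=np.radians(-12.6);R=np.array([[np.cos(a),-np.sin(a)],[np.sin(a),np.cos(a)]])
for deck in(.062,.064,.066,.068):
  M=np.array([(18,36,78),(18,-36,78),(-18,-36,78),(-18,36,78),(65,70,36),(-65,70,36)])/1000
  print(deck,((proj(d,np.c_[M[:,:2]@R.T+[.534,-.1605],M[:,2]+deck])-[292,130]+.5)*8-.5).round(0).tolist())
E
```

```text
32.3 [ 0.43965263 -0.16218264  0.2540119 ] [-0.12379168  0.37465012  0.06098883] [0.08445937 0.04574117 0.02963249] 0.5557162190610403
[[ 9.754e-01 -2.204e-01  1.300e-03]
 [-2.204e-01 -9.754e-01 -6.000e-04]
 [ 1.400e-03  3.000e-04 -1.000e+00]]
32.35 [ 0.43965198 -0.16207913  0.25391676] [-0.41055591  0.03671306  0.39770025] [ 0.01248038 -0.03442679  0.02226237] 0.6017720282342547
[[ 9.755e-01 -2.201e-01  9.000e-04]
 [-2.201e-01 -9.755e-01 -5.000e-04]
 [ 1.000e-03  2.000e-04 -1.000e+00]]
0.062 [[310.0, 216.0], [444.0, 154.0], [512.0, 183.0], [379.0, 247.0], [162.0, 303.0], [405.0, 426.0]]
0.064 [[310.0, 211.0], [444.0, 149.0], [513.0, 178.0], [379.0, 242.0], [162.0, 299.0], [406.0, 421.0]]
0.066 [[310.0, 206.0], [444.0, 144.0], [513.0, 174.0], [379.0, 238.0], [162.0, 294.0], [406.0, 417.0]]
0.068 [[310.0, 201.0], [444.0, 140.0], [513.0, 169.0], [379.0, 233.0], [162.0, 290.0], [406.0, 412.0]]
```

View pics/s11.png

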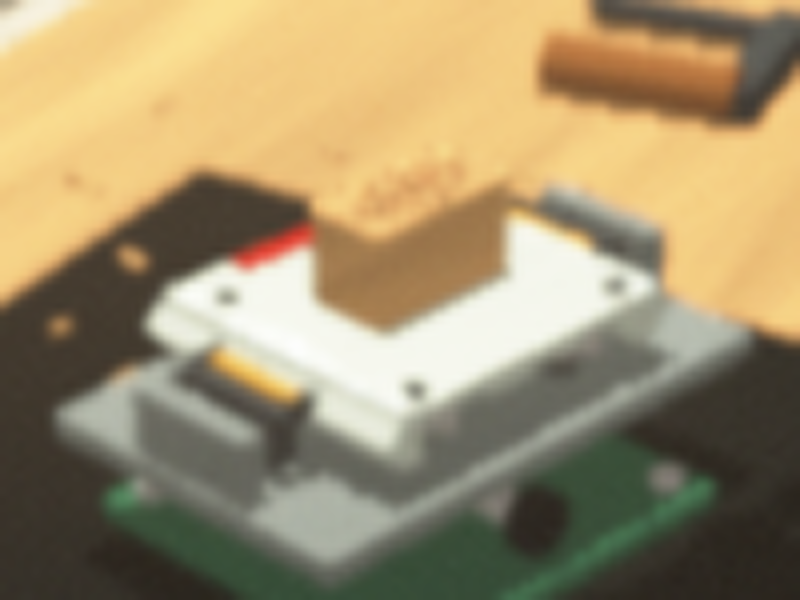

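View pics/w11c.png

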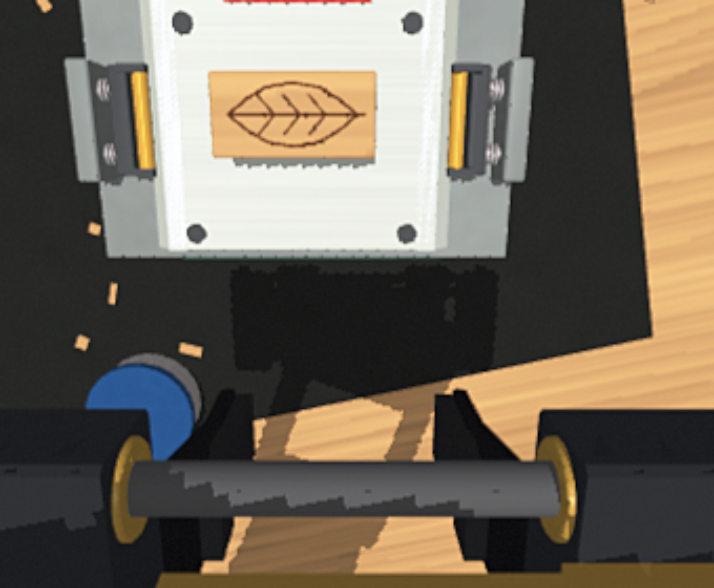

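View pics/t11.png

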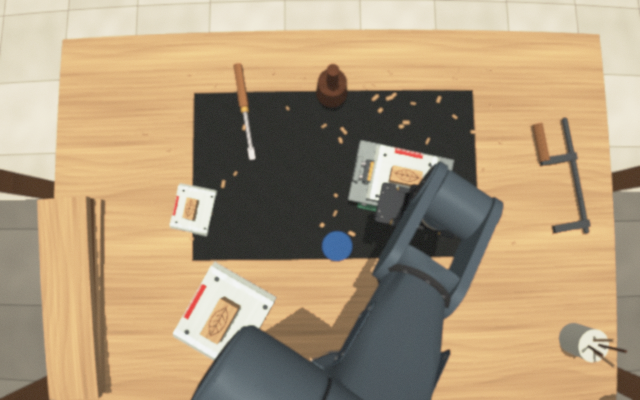

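```bash
python3 - <<'E'
from rig import bot
s=bot.read_state();print(s['time_s'],s['force'],s['position']); print(bot.hand_in())
E
```

```text
32.5 [-0.49063584 -0.13841077 -0.69446974] [ 0.43919682 -0.1617613   0.25375368]
the job is handed in; nothing more can be done
None
```

I set the middle-sized pallet on the stand with the red stripes in line and eased it down in about 0.5 mm steps until the rollers snapped over its ridges. I then let go of it and pressed the top of the blank with closed fingertips. The job was handed in at 32.5 s with the arm clear.

**Snap-in:** First contact was at TCP z 0.1375. The most I pushed on the way down was about 6 N. The springs then pulled, and it stopped about 9 mm lower, which matches the given travel.

**Press:** The readings stayed between 13.4 and 14.3 N for about 1.5 s and the blank did not sink. The highest push reading was 14.3 N. A sideways force of up to about 4 N came with it.

**Final pictures:** The pallet looks level and centred, with both rollers symmetric on the ridges. The mallet, gouge and wax tin look unmoved.

**Checks that disagreed or were not made:**
- **Fingertip height:** Contact on the blank came about 20 mm lower than `tip_extent` implied. The side view agreed with the lower height, so I went down by force.
- **Deck height:** My estimates range from 62 to 68 mm above the bench, so I set the height by force.
- **Jaw travel:** I did not measure the roller jaws. That the pallet is home rests on the forces and pictures above.

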